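# Wedge the split mould shut

### The arm

A 6-joint arm with a two-finger parallel gripper is mounted at the origin on the work surface; the furniture and walls round the work are solid. World frame = base frame: x ahead of the robot, y to its left, z up, the work surface at z = 0. Lengths are in m, angles in rad, forces in N, time in s.
With the tool pointing down it reaches from about 0.4 to 0.925 m from the base axis. Payload 12.5 kg.
Tool frame: the origin (TCP) lies midway between the tips of the shut fingers; the grasp point (between the pads) lies 19 mm behind it; z points along the fingers, y is the line along which they close (so a half turn about z gives the same grasp; the last joint's range is limited). The gripper opens to 95 mm and grips with 3 to 60 N. Pads are 20 mm wide; open, the fingers measure 119 mm over their backs; the gripper's body (75 mm by 180 mm) begins 59 mm behind the grasp point.
Start: joints at [1.243, 0.491, 1.559, -0, 1.092, -0.106], TCP at [0.137, 0.61, 0.184] pointing down, gripper open.
Joint ranges: [-3.1, 3.1], [-0.84, 2.19], [0.05, 2.79], [-1.13, 4.28], [0.06, 2.93], [-2.69, 2.69]. Speed limits (rad/s): [2.22, 2.22, 2.79, 3.14, 3.14, 3.14].

### API

Orientations are given as a rotation vector (axis times angle).
In Python, from rig import readout, get_image, ticket gives the robot as it stands.
- The arm moves only by the tool drive_tool, never from a script. Its argument "plan" is text: rows parted by semicolons, each of 7 numbers parted by spaces: the turn, a rotation vector about the tool's x, y, z in units of pi/2 rad (1.0 is pi/2 rad), then the shift along the tool's x, y, z in units of 0.1 m (1.0 is 0.1 m), then the gripper command: -1 is fully open, 1 is shut, values between are in proportion. A call has 1 to 10 rows; each row is the pose to reach, as a shift and turn from the pose commanded when the call began, along the tool's axes at that moment; what a row does not reach only later rows make up. A row lasts 1/8 s, in which the tool goes at most 62.5 mm and 10.7 degrees, less where a joint would pass 70% of its speed; a pose out of reach is approached as far as the arm can. A call with a number of a shift or a turn outside -1 to 1 is refused whole. A call with a gripper value outside its range is refused whole. The fingers move at their own pace and stop on an object; "force" is the grip in N (left out, the last holds). Time passes only in rows, so rows that repeat a pose let the fingers close. It gives the time, the measured TCP pose, the force, the opening and the grip force at its end, in the units of the state.
- readout.get_obs(): the state, without advancing time (a new reading comes with each control period).
- get_image(name): name is "side" or "top" or "wrist"; returns a dict with "pixels" (480x640x3 uint8, blue, green, red), "range_z" (480x640 float32, m along the optical axis (not along the pixel's ray), 0 where there is no reading), "mtx" (3x3 intrinsics, pixels), "T" (4x4, takes a point from camera to world coordinates). Camera axes: x right, y down, z forward; pixel columns grow to the right and rows downward; lengths in m; the calibration is good to about 2 mm. A picture is of the moment at which its call begins.
- ticket.close_job(): hands the job in; it is judged then, once.
The state is a dict: "time": time; "qpos": joint angles; "joint_velocities": joint speeds; "tau": joint torques, N m; "eef_pos": TCP position; "ee_rot": TCP orientation; "force": force on the tool from outside, world axes, zero at the start; "ft_torque": the same for the moment, N m; "grip_width": finger opening in m; "finger_force": force on a finger pad.
Only numpy, scipy, OpenCV 4.12 (cv2) and the standard library are available. Lean on these libraries where they do the work, as an engineer would, in place of code of your own. Each camera call takes 0.05 s, during which the arm holds its last target. There are 200 camera calls.

### The job

Clamp the split candle mould shut: take the wooden wedge out of its stand and set it loosely in the sloping slot of the clamp, thin end first and flat face toward the low end of the clamp, and let go without forcing it. Then take the wooden tamper by its handle and drive the wedge in with several short taps on the button in its head, lifting the tamper off between taps, until it moves no further and the jaw is shut on the mould. Finally stand the tamper upright on the table clear of the clamp; drive the wedge only with the tamper, and leave the jar, tin and label roll beside the work where they are.

Things in the scene. Friction and masses are not known exactly. Their poses are not given: they have to be found in the camera images.
- cradle: Leaning plywood clamp body with the slot. Origin: centre of the slot's mouth, about 118 mm up. z runs out of the slot, up, 28 degrees from vertical, leaning to the clamp's low end, which faces the robot: insert and tap along -z. x: across the slot from the fixed cheek (its face at x = -16 mm) to jaw and mould; y: along the slot's width. It fills x -36 to 90, y -45 to 45 mm; all lies below z = 0.
- clamp: Plywood base board, 140 x 140 x 18 mm, fixed, that carries the cradle; origin on the table. The slot in the cradle is 82 mm deep, 54 mm wide (y) at the mouth, funnelling to 42.6 mm from 9 mm down, and, jaw open, 20.7 mm across at the mouth (cradle x from -16 to 4.7 mm); it narrows downward, as the jaw's face slopes 1 in 4 like the wedge.
- jaw (a joint): Sliding wooden jaw between slot and aluminium mould: 0 open, 0.008 m shut on the mould (the 8 mm gap between jaw and mould closed). The wedge pushes it, 1 mm for each 4 mm of wedge, against dry friction; it stays where it is left. Driving the wedge takes about 7 to 12 N along the slot.
- wedge: Pale wooden wedge, 120 mm long, 40 mm wide (y), loose, about 0.15 kg, thin end down in its stand, flat face to the robot. Origin: in the plane of the thin end, on the head's middle line; z points to the head. Flat face at x = -16 mm; the other slopes 1 in 4: 12 mm thick at the thin end, 32 mm from 80 mm up. The top 40 mm is a plain 32 x 40 mm head: grasp it across y.
- wedge_head (a point): Top of the low domed steel button (20 mm across, 4 mm high) in the middle of the wedge's head, 124 mm from its thin end: tap here. The wedge goes in with its axes parallel to the cradle's, at x = y = 0 there; let go, it rests with the thin end about 35 mm below the mouth (wedge origin at cradle z = -35 mm); it is home at about z = -67 mm.
- stand: Plywood stand block, fixed, 68 x 84 x 55 mm, with a pocket 45 mm deep in which the wedge stands (about 1.5 mm play). Origin: centre of its underside. Lift the wedge straight up 50 mm to free it. The stand and the tamper may change sides.
- tamper: Turned wooden tamper, 115 mm tall, about 0.35 kg, standing loose on the table: a flat round foot 60 mm across and 35 mm high, above it a round handle 30 mm across. Origin: centre of the flat underside of the foot (the striking face); z points up the handle. Grasp the handle about 78 mm above the underside.
- jar_near: Brown jar with black lid, 68 mm across, 78 mm tall, loose bystander; origin under its centre.
- roll: Roll of labels, 66 mm across, 30 mm high, loose bystander; origin under its centre.
- tin: Round tin, 68 mm across, 36 mm high, loose bystander; origin under its centre.

How it is judged:
By the outcome, as a careful person would: the job done as asked, in the order asked, and still so for the second after the job is handed in, with the robot touching nothing.
It also fails if it takes over 61 s, if anything falls off the work surface, if the arm or the gripper's body presses on something with over 40 N, if the wrist force passes 120 N, or if a joint passes its speed limit or range.

## Working session

There is one attempt and no reset: what is moved stays moved. The work goes in short steps, Python scripts to look and compute and a tool call to move; the robot and the scene stay as the last step left them, time stands still between calls to the robot, and variables do not carry over. Pictures are saved under pics/ and viewed, at most 10 in all, crops included, and the job is handed in when it is done.

Besides the shell and the picture viewer there is one more tool, called in YAML: its name, and indented under it one key for each argument. drive_tool: Moves the arm, as the interface text tells. Its arguments: {"type":"object","properties":{"plan":{"type":"string"},"force":{"type":"number"}},"required":["plan"]}

```bash
ls; mkdir -p pics; cat > h.py <<'E'
import numpy as np, cv2
from scipy.spatial.transform import Rotation as R
from rig import readout, get_image, ticket
def pts(im):
    z=im["range_z"]; K=im["mtx"]; v,u=np.mgrid[:480,:640]
    P=np.stack([(u-K[0,2])/K[0,0]*z,(v-K[1,2])/K[1,1]*z,z],-1)
    W=P@im["T"][:3,:3].T+im["T"][:3,3]; W[z==0]=np.nan
    return W
E
python3 - <<'E'
from h import *
print(readout.get_obs())
for n in("top","side"):
    im=get_image(n); cv2.imwrite(f"pics/{n}0.png",im["pixels"]); np.savez(f"{n}0.npz",**im); print(n,im["T"],im["mtx"])
E
```

```text
pics
{'time': 0.0, 'qpos': array([ 1.24339984e+00,  4.91590980e-01,  1.55945209e+00,  2.61155527e-05,
        1.09169899e+00, -1.05567507e-01]), 'joint_velocities': array([-0.00193525, -0.00038871,  0.00064179, -0.00147965,  0.00151817,
       -0.00114687]), 'tau': array([ 1.90468840e-03, -6.12632990e+01, -2.58190960e+01,  6.92763110e-02,
        4.80861089e-02, -1.13570204e-04]), 'eef_pos': array([0.13736996, 0.60943132, 0.18374134]), 'ee_rot': array([-3.47723072e-01, -3.12201804e+00,  1.75536854e-03]), 'force': array([ 0.09722005, -1.51340577, -0.91732474]), 'ft_torque': array([ 0.04617487, -0.01016783, -0.02154699]), 'finger_force': 0.0, 'grip_width': 0.09510572833242764}
top [[ 0.02832694 -0.99287126  0.11577668  0.38172526]
 [-0.99921296 -0.03134286 -0.02431213  0.02817406]
 [ 0.02776759 -0.11499687 -0.99297768  1.16721241]
 [ 0.          0.          0.          1.        ]] [[531.51348403   0.         327.13999903]
 [  0.         531.51348403 236.94963454]
 [  0.           0.           1.        ]]
side [[ 0.99744898  0.04172118 -0.05792134  0.56308294]
 [ 0.07083894 -0.47854067  0.87520322 -0.81581937]
 [ 0.0087968  -0.87707364 -0.48027539  0.55316311]
 [ 0.          0.          0.          1.        ]] [[481.24660462   0.         317.92411303]
 [  0.         481.24660462 243.86283905]
 [  0.           0.           1.        ]]
```

View pics/top0.png

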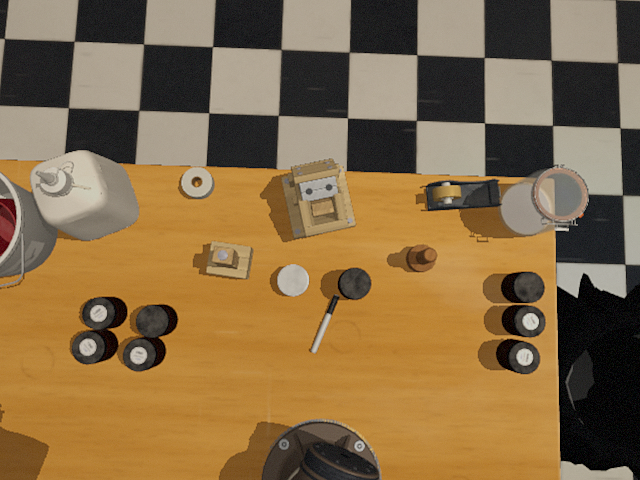

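View pics/side0.png

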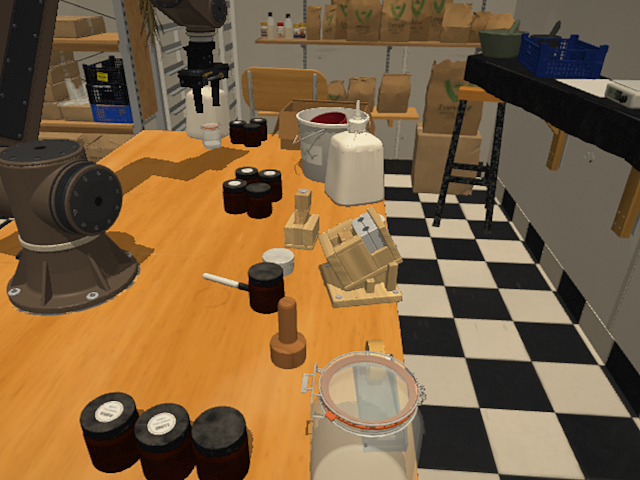

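The top view shows the clamp at (320,200) with the slot at about (322,208). The wedge is in its stand at (228,258) and the tamper at (422,258). The tin is at (293,280), the jar at (355,284) and the roll at (197,183). The side view agrees, with the low end of the cradle facing the robot.

```bash
python3 - <<'E'
from h import *
im=dict(np.load("top0.npz")); W=pts(im); px=im["pixels"]
def box(u0,u1,v0,v1,zl,zh):
    m=np.zeros((480,640),bool); m[v0:v1,u0:u1]=1
    return m&(W[...,2]>zl)&(W[...,2]<zh)
print("table z",np.nanmedian(W[300:330,380:400,2]))
for n,b in dict(standtop=(195,265,225,290,.045,.062),wedge=(195,265,225,290,.1,.16),tamperfoot=(395,450,235,285,.025,.045),tampertop=(395,450,235,285,.105,.125),tin=(270,315,255,305,.028,.045),jar=(335,380,260,305,.065,.09),roll=(170,220,160,205,.02,.04),base=(270,370,150,245,.01,.025)).items():
    m=box(*b); p=W[m]; r=cv2.minAreaRect((p[:,:2]*1000).astype(np.float32)); print(n,len(p),np.round(np.median(p[:,2])*1000),np.round(r[0]),np.round(r[1]),round(r[2],1))
m=box(270,370,150,245,.06,.25); p=W[m]
# RANSAC plane, normal near 28deg
rng=np.random.default_rng(0); best=None
for _ in range(3000):
    a=p[rng.choice(len(p),3,0)]; n=np.cross(a[1]-a[0],a[2]-a[0]); l=np.linalg.norm(n)
    if l<1e-5: continue
    n/=l; n*=np.sign(n[2]); 
    if abs(np.degrees(np.arccos(n[2]))-28)>4: continue
    c=(abs((p-a[0])@n)<.0015).sum()
    if best is None or c>best[0]: best=(c,n,a[0])
c,n,a=best; q=p[abs((p-a)@n)<.002]; C=q.mean(0); n=np.linalg.svd(q-C)[2][2]; n*=np.sign(n[2])
print("plane",c,len(p),n,np.degrees(np.arccos(n[2])),"yaw",np.degrees(np.arctan2(-n[1],-n[0])),C)
cr=px[130:270,120:470]; cv2.imwrite("pics/crop.png",cv2.resize(px[145:255,265:375],None,fx=5,fy=5,interpolation=cv2.INTER_CUBIC))
E
```

```text
table z -0.00012823943044804054
standtop 859 55.0 [459. 206.] [85. 68.] 83.0
wedge 377 129.0 [462. 205.] [41. 33.] 82.9
tamperfoot 368 37.0 [ 476. -202.] [59. 55.] 17.5
tampertop 173 114.0 [ 477. -203.] [28. 29.] 85.2
tin 791 36.0 [421.  70.] [66. 64.] 1.9
jar 806 77.0 [417. -59.] [64. 64.] 1.3
roll 687 29.0 [627. 286.] [65. 66.] 2.1
base 1045 18.0 [596.  21.] [140. 140.] 13.8
plane 1155 3262 [-0.45274563 -0.10069192  0.88593596] 27.633077821015938 yaw 12.5386693781851 [0.57296599 0.01555875 0.13032051]
```

View pics/crop.png

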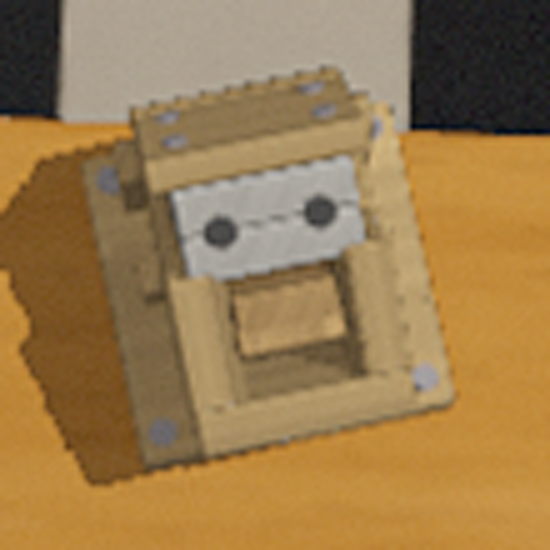

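The crop shows the cheek rim at the bottom, the dark slot at (295,375), the tan jaw block at (290,315) and the silver mould above it, with a yaw of about 13.5°.

```bash
cat >> h.py <<'E'
def crad(yaw,tilt=28): return R.from_euler('z',yaw,degrees=True)*R.from_euler('y',-tilt,degrees=True)
def fitcr(im,yaw,near,name=None):
    W=pts(im); p=W.reshape(-1,3); Rc=crad(yaw).as_matrix()
    q=(p-near)@Rc
    k=(abs(q[:,0])<.13)&(abs(q[:,1])<.08)&(abs(q[:,2])<.03)
    return q[k],Rc
E
python3 - <<'E'
from h import *
im=dict(np.load("top0.npz"))
near=np.array([.56,.01,.118])
for yaw in(13.0,13.8):
    q,Rc=fitcr(im,yaw,near)
    q=q*1000
    h,e=np.histogram(q[:,2],np.arange(-30,30,2)); print(dict(zip(e.astype(int),h)))
    z0=e[h.argmax()]+1; s=q[abs(q[:,2]-z0)<3]; print("z0",z0,"x",np.percentile(s[:,0],[1,5,50,95,99]),"y",np.percentile(s[:,1],[1,5,50,95,99]))
    # grid occupancy
    g=np.histogram2d(s[:,0],s[:,1],[np.arange(-60,100,5),np.arange(-70,70,5)])[0]
    for i,r in enumerate(g): print(-60+5*i,''.join('#' if v>2 else '.' for v in r))
E
```

```text
{np.int64(-30): np.int64(28), np.int64(-28): np.int64(32), np.int64(-26): np.int64(30), np.int64(-24): np.int64(18), np.int64(-22): np.int64(34), np.int64(-20): np.int64(23), np.int64(-18): np.int64(19), np.int64(-16): np.int64(39), np.int64(-14): np.int64(28), np.int64(-12): np.int64(36), np.int64(-10): np.int64(27), np.int64(-8): np.int64(43), np.int64(-6): np.int64(40), np.int64(-4): np.int64(34), np.int64(-2): np.int64(89), np.int64(0): np.int64(264), np.int64(2): np.int64(612), np.int64(4): np.int64(789), np.int64(6): np.int64(456), np.int64(8): np.int64(110), np.int64(10): np.int64(9), np.int64(12): np.int64(1), np.int64(14): np.int64(0), np.int64(16): np.int64(0), np.int64(18): np.int64(3), np.int64(20): np.int64(2), np.int64(22): np.int64(5), np.int64(24): np.int64(5), np.int64(26): np.int64(0)}
z0 5 x [-45.13166286 -40.91990421  18.3394062   75.33669575  78.76823509] y [-40.6651624  -36.82444579   3.95531752  42.85522772  47.0232315 ]
-60 ...........................
-55 ...........................
-50 ............#...#.#........
-45 ......##################...
-40 ......####
[... 2055 characters left out ...]
#..........####...
-15 ......####..........###....
-10 ......####..........####...
-5 ......###############.##...
0 ......####.########.####...
5 ......######.##########....
10 ......####..############...
15 ......####.#..#######.#....
20 .....#####.........#####...
25 ......#################....
30 ........##############.....
35 .......###########..##.....
40 ........##############.....
45 ........##############.....
50 .......###########.#.#.....
55 ........##############.....
60 ........#####.########.....
65 ......#################....
70 .....###################...
75 .......################....
80 ...........................
85 ...........................
90 ...........................
```

```bash
cat >> h.py <<'E'
D=R.from_matrix(np.diag([-1.,1,-1]))
near=np.array([.56,.01,.118]); YAW=13.3
RC=crad(YAW); C0=near+RC.apply([-.010,.003,.0045])
def tool(yaw,tilt=0): return crad(yaw,tilt)*D
def cur():
    o=readout.get_obs(); return np.array(o["eef_pos"]),R.from_rotvec(o["ee_rot"]),o
def go(*tg,start=None):
    """targets (pos,Rot): prints shift in 0.1 m, turn in pi/2 from pose to pose"""
    p,r=start or cur()[:2]
    for P,Q in tg:
        print("turn",np.round((r.inv()*Q).as_rotvec()/(np.pi/2),3),"shift",np.round(r.inv().apply(np.array(P)-p)*10,3)); p,r=np.array(P),Q
E
python3 - <<'E'
from h import *
print("C0",C0,"z",RC.apply([0,0,1]))
p,r,o=cur(); Q=tool(-7)
go((p,Q),([.462,.205,.23],Q))
E
```

```text
C0 [0.54866123 0.01040231 0.11727855] z [-0.45687981 -0.10800181  0.88294759]
turn [-0.001 -0.    -0.063] shift [0. 0. 0.]
turn [0. 0. 0.] shift [-3.715 -3.619 -0.462]
```

drive_tool:
  plan: "0 0 -0.063 -0.935 -0.81 -0.46 -1;0 0 -0.063 -0.935 -0.81 -0.46 -1;0 0 -0.063 -0.935 -0.81 -0.46 -1"
  force: 25

```text
time: 0.48
eef_pos: [0.2125, 0.5084, 0.2318]
ee_rot: [0.197, 3.134, 0.002]
force: [-0.3, 0.7, -0.1]
grip_width: 0.095
finger_force: 0.0
```

drive_tool:
  plan: "0 0 0 -0.955 -0.906 0 -1;0 0 0 -0.955 -0.906 0 -1;0 0 0 -0.955 -0.906 0 -1"

```text
time: 0.85
eef_pos: [0.296, 0.4068, 0.23]
ee_rot: [-0.198, -3.135, 0.001]
force: [-0.1, -0.0, 0.3]
grip_width: 0.0953
finger_force: 0.0
```

drive_tool:
  plan: "0 0 0 -0.955 -0.906 0 -1;0 0 0 -0.955 -0.906 0 -1;0 0 0 -0.955 -0.906 0 -1"

```text
time: 1.23
eef_pos: [0.3797, 0.3057, 0.23]
ee_rot: [-0.198, -3.135, 0.0]
force: [0.3, 0.1, 0.5]
grip_width: 0.0949
finger_force: 0.0
```

drive_tool:
  plan: "0 0 0 -0.955 -0.906 0 -1;0 0 0 -0.955 -0.906 0 -1;0 0 0 -0.955 -0.906 0 -1;0 0 0 -0.955 -0.906 0 -1;0 0 0 -0.955 -0.906 0 -1"

```text
time: 1.85
eef_pos: [0.461, 0.2068, 0.2302]
ee_rot: [-0.19, -3.135, -0.0]
force: [-0.4, -0.3, 0.9]
grip_width: 0.0951
finger_force: 0.0
```

```bash
python3 - <<'E'
from h import *
p,r,o=cur(); print(o["time"],p)
im=get_image("wrist"); cv2.imwrite("pics/w1.png",im["pixels"]); W=pts(im); print(im["T"])
m=(W[...,2]>.115)&(W[...,2]<.15)&(np.hypot(W[...,0]-.462,W[...,1]-.205)<.04)
q=W[m]; print(len(q),np.median(q[:,2]),cv2.minAreaRect((q[:,:2]*1000).astype(np.float32)),np.percentile(q,[.5,99.5],axis=0))
go(([.462,.205,.091],tool(-7)))
E
```

```text
1.85 [0.46098675 0.20682114 0.2302229 ]
[[ 1.21203677e-01  9.60221144e-01  2.51565148e-01  3.91453128e-01]
 [ 9.92627250e-01 -1.17476664e-01 -2.98391715e-02  2.15399725e-01]
 [ 9.00831102e-04  2.53327038e-01 -9.67380277e-01  4.31968849e-01]
 [ 0.00000000e+00  0.00000000e+00  0.00000000e+00  1.00000000e+00]]
1511 0.1312771079925507 ((461.9114685058594, 206.38787841796875), (39.98218536376953, 32.50862503051758), 83.22103881835938) [[0.44450801 0.18631645 0.11704931]
 [0.4789341  0.22683531 0.13614788]]
turn [ 0.    -0.     0.001] shift [-0.012 -0.016  1.393]
```

drive_tool:
  plan: "0 0 0 -0.01 -0.01 0.5 -1;0 0 0 -0.01 -0.01 0.9 -1;0 0 0 -0.01 -0.01 0.9 -1"

```text
time: 2.28
eef_pos: [0.4611, 0.2047, 0.1387]
ee_rot: [-0.19, -3.131, 0.002]
force: [-0.3, 0.2, 0.6]
grip_width: 0.0952
finger_force: 0.0
```

drive_tool:
  plan: "0 0 0 0 0 0.25 -1;0 0 0 0 0 0.47 -1;0 0 0 0 0 0.47 -1;0 0 0 0 0 0.47 1;0 0 0 0 0 0.47 1;0 0 0 0 0 0.47 1;0 0 0 0 0 0.47 1;0 0 0 0 0 0.47 1;0 0 0 0 0 0.47 1"

```text
time: 3.4
eef_pos: [0.4628, 0.2042, 0.0933]
ee_rot: [-0.193, -3.136, -0.0]
force: [-0.6, 0.8, 0.7]
grip_width: 0.0407
finger_force: 0.1
```

drive_tool:
  plan: "0 0 0 0 0 0 1;0 0 0 0 0 0 1;0 0 0 0 0 -0.1 1;0 0 0 0 0 -0.3 1;0 0 0 0 0 -0.5 1;0 0 0 0 0 -0.75 1;0 0 0 0 0 -1 1;0 0 0 0 0 -1 1"
  force: 30

```text
time: 4.4
eef_pos: [0.4634, 0.2043, 0.195]
ee_rot: [0.193, 3.133, 0.002]
force: [0.7, 0.6, -0.5]
grip_width: 0.0398
finger_force: 30.0
```

drive_tool:
  plan: "0 0 0 0 0 -0.5 1;0 0 0 0 0 -1 1;0 0 0 0 0 -1 1;0 0 0 0 0 -1 1"

```text
time: 4.9
eef_pos: [0.4622, 0.204, 0.2919]
ee_rot: [-0.193, -3.134, 0.001]
force: [-0.6, -0.1, -2.6]
grip_width: 0.0399
finger_force: 30.0
```

```bash
python3 - <<'E'
from h import *
p,r,o=cur(); print(o["time"],p,o["grip_width"],o["finger_force"])
im=get_image("side"); cv2.imwrite("pics/s1.png",im["pixels"][100:350,200:450])
# grasp: wedge origin below TCP along tool z
dz=.0833   # TCP-to-thin-end: TCP was .0933 over pocket floor .010
T=tool(YAW,28)
def tgt(z): return C0+RC.apply([0,0,z+dz])
print([tgt(z) for z in(.05,0,-.035)])
p=p; go(([.40,.10,.30],T),(tgt(.05),T),(tgt(-.005),T),(tgt(-.033),T))
E
```

```text
4.9 [0.46218168 0.20395675 0.29185101] 0.03993685795164639 29.98689293861389
[array([ 0.48775915, -0.00399433,  0.23497546]), array([0.51060314, 0.00140576, 0.19082808]), array([0.52659394, 0.00518582, 0.15992492])]
turn [-0.056 -0.31  -0.221] shift [ 0.489 -1.108 -0.082]
turn [0. 0. 0.] shift [-0.238 -1.214  0.863]
turn [0. 0. 0.] shift [-0.   -0.    0.55]
turn [0. 0. 0.] shift [-0.    0.    0.28]
```

View pics/s1.png

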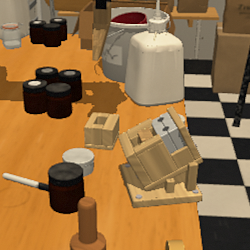

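The wedge is out of the stand; its empty pocket is at (100,130) in the crop. Next I tilt it and carry it above the slot.

drive_tool:
  plan: "-0.056 -0.31 -0.221 0.3 -0.5 -0.08 1;-0.056 -0.31 -0.221 0.489 -1 -0.08 1;-0.056 -0.31 -0.221 0.489 -1 -0.08 1;-0.056 -0.31 -0.221 0.489 -1 -0.08 1;-0.056 -0.31 -0.221 0.489 -1 -0.08 1;-0.056 -0.31 -0.221 0.489 -1 -0.08 1"

```text
time: 5.7
eef_pos: [0.4021, 0.1109, 0.3007]
ee_rot: [-0.306, 2.636, 0.078]
force: [0.1, 0.2, -1.0]
grip_width: 0.0392
finger_force: 30.0
```

drive_tool:
  plan: "0 0 0 -0.1 -0.4 0.1 1;0 0 0 -0.15 -0.8 0.3 1;0 0 0 -0.2 -0.9 0.6 1;0 0 0 -0.2 -0.9 0.6 1;0 0 0 -0.2 -0.9 0.6 1"

```text
time: 6.32
eef_pos: [0.4672, 0.0344, 0.2579]
ee_rot: [-0.307, 2.635, 0.079]
force: [-0.0, 0.4, -1.4]
grip_width: 0.0392
finger_force: 30.0
```

```bash
python3 - <<'E'
from h import *
p,r,o=cur(); print(o["time"],p,o["force"])
dz=.0833; T=tool(YAW,28)
def tgt(z): return C0+RC.apply([0,0,z+dz])
go((tgt(.03),T))
E
```

```text
6.325 [0.46722039 0.03441235 0.25787792] [-0.0097338   0.41792991 -1.4283137 ]
turn [ 0.001  0.002 -0.   ] shift [ 0.01  -0.422  0.454]
```

drive_tool:
  plan: "0 0 0 0.01 -0.42 0.2 1;0 0 0 0.01 -0.42 0.4 1;0 0 0 0.01 -0.42 0.45 1;0 0 0 0.01 -0.42 0.45 1;0 0 0 0.01 -0.42 0.45 1"

```text
time: 6.95
eef_pos: [0.4968, -0.0017, 0.2186]
ee_rot: [-0.308, 2.632, 0.078]
force: [0.3, 0.0, -1.5]
grip_width: 0.0399
finger_force: 30.0
```

```bash
cat > look.py <<'E'
from h import *
import sys
p,r,o=cur(); print(o["time"],"tcp in cradle",RC.inv().apply(p-C0)*1000,"turn err",((RC*D).inv()*r).as_rotvec())
t=sys.argv[1]
for n in("wrist","side","top"):
    im=get_image(n); np.savez(f"{n}{t}.npz",**im)
    q=(pts(im).reshape(-1,3)-C0)@RC.as_matrix()*1000
    # wedge in the cradle frame
    w=q[(abs(q[:,0])<30)&(abs(q[:,1])<30)&(q[:,2]>10+float(sys.argv[2]))&(q[:,2]<60+float(sys.argv[2]))]
    if len(w)>30: print(n,"wedge",len(w),np.percentile(w,[1,10,50,90,99],axis=0).round(1).tolist())
    s=q[(abs(q[:,2])<5)&(q[:,0]>-50)&(q[:,0]<-5)&(abs(q[:,1])<60)]
    if len(s)>30: print(n,"cheek rim",len(s),np.percentile(s,[1,50,99],axis=0).round(1).tolist())
im=np.load(f"wrist{t}.npz"); a=im["pixels"]; b=np.load(f"side{t}.npz")["pixels"]
cv2.imwrite(f"pics/l{t}.png",np.hstack([cv2.resize(a,(400,300)),cv2.resize(b[120:345,250:550],(400,300))]))
E
python3 look.py 2 20
```

```text
6.95 tcp in cradle [  0.53993248   0.11973747 114.45986203] turn err [-0.00052232 -0.00478726 -0.00042643]
wrist wedge 654 [[-18.5, -18.2, 35.3], [-18.3, -14.6, 39.9], [-17.9, 1.4, 59.7], [-17.5, 17.4, 76.3], [-17.3, 21.0, 79.5]]
wrist cheek rim 2514 [[-35.7, -43.5, -3.2], [-23.8, -0.7, 2.4], [-5.5, 44.3, 4.2]]
side wedge 223 [[-21.4, -21.3, 32.5], [-19.7, -19.8, 39.3], [-12.3, -17.9, 60.6], [-3.5, -16.1, 76.5], [0.8, -14.9, 79.5]]
side cheek rim 375 [[-38.7, -45.3, -4.6], [-24.6, -11.1, 1.9], [-5.6, 42.9, 4.0]]
top wedge 62 [[-18.1, -18.6, 33.9], [-8.1, -13.3, 36.7], [-1.6, 6.0, 57.4], [4.0, 20.4, 76.2], [5.2, 20.7, 78.6]]
top cheek rim 350 [[-36.1, -44.5, -4.4], [-18.6, 19.6, 0.6], [-5.2, 44.0, 4.7]]
```

View pics/l2.png

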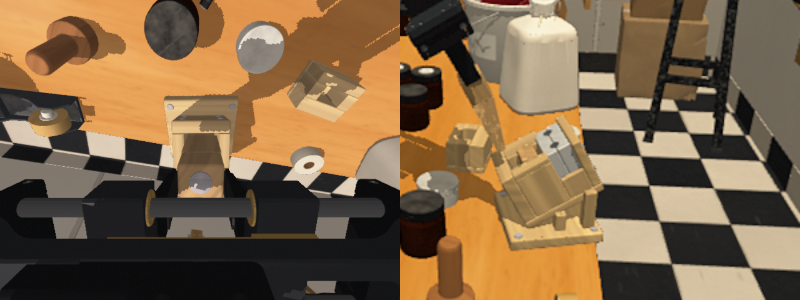

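The wrist view shows the wedge over the slot with its steel button at (200,182), and the flat face about 2 mm too far toward the cheek. I correct for that and lower it.

drive_tool:
  plan: "0 0 0 -0.024 -0.008 0.05 1;0 0 0 -0.024 -0.008 0.2 1;0 0 0 -0.024 -0.008 0.3 1;0 0 0 -0.024 -0.008 0.4 1;0 0 0 -0.024 -0.008 0.45 1;0 0 0 -0.024 -0.008 0.5 1;0 0 0 -0.024 -0.008 0.55 1;0 0 0 -0.024 -0.008 0.58 1;0 0 0 -0.024 -0.008 0.58 1"

```text
time: 8.22
eef_pos: [0.5284, 0.004, 0.1708]
ee_rot: [-0.305, 2.627, 0.076]
force: [-10.5, 5.5, 38.0]
grip_width: 0.0403
finger_force: 30.2
```

```bash
python3 look.py 3 10; python3 -c "
from h import *
print(cur()[2]['force'],cur()[2]['ft_torque'])"
```

```text
8.225 tcp in cradle [ 6.42604177 -1.56988633 57.25144471] turn err [ 0.00133037 -0.01087142  0.00021874]
wrist wedge 2376 [[-12.6, -20.1, 20.6], [-10.9, -16.5, 26.7], [-5.2, -0.3, 48.9], [-0.7, 15.4, 66.4], [0.5, 19.1, 69.7]]
wrist cheek rim 3803 [[-35.8, -43.4, -3.8], [-23.7, 0.8, 2.4], [-5.5, 44.3, 4.4]]
side wedge 352 [[-14.7, -22.8, 21.1], [-9.3, -21.5, 27.0], [2.3, -19.8, 48.3], [17.5, -17.3, 66.1], [25.8, 16.4, 69.4]]
side cheek rim 326 [[-38.8, -45.2, -4.4], [-26.3, -20.2, 2.0], [-5.9, 41.4, 4.4]]
top cheek rim 141 [[-30.4, -44.1, -4.2], [-14.4, 29.3, 0.4], [-5.4, 44.3, 4.1]]
[-9.86215741  5.78850376 37.1934539 ] [ 2.06409946 -1.29034535  0.88251624]
```

drive_tool:
  plan: "0 0 0 0 0 -0.1 1;0 0 0 0.03 0 -0.3 1;0 0 0 0.04 0.015 -0.5 1;0 0 0 0.04 0.015 -0.6 1;0 0 0 0.04 0.015 -0.6 1"

```text
time: 9.0
eef_pos: [0.4946, -0.0022, 0.2187]
ee_rot: [-0.306, 2.633, 0.078]
force: [-0.3, 0.1, -2.1]
grip_width: 0.0399
finger_force: 29.9
```

```bash
python3 look.py 4 20; python3 - <<'E'
from h import *
# line fit of the flat face as seen by wrist
q=(pts(np.load("wrist4.npz")).reshape(-1,3)-C0)@RC.as_matrix()*1000
s=q[(abs(q[:,1])<15)&(q[:,0]>-40)&(q[:,0]<30)&(q[:,2]>8)]
for z in range(8,140,8):
    t=s[(s[:,2]>=z)&(s[:,2]<z+8)]
    if len(t)>5: print(z,len(t),np.median(t,axis=0).round(1))
E
```

```text
9.0 tcp in cradle [ -1.42691838   0.1587929  115.65441213] turn err [-0.00023899 -0.0041055   0.00080517]
wrist wedge 608 [[-24.9, -17.9, 60.5], [-24.4, -14.3, 62.7], [-22.3, 1.7, 70.8], [-20.4, 17.3, 78.1], [-19.9, 21.1, 79.8]]
wrist cheek rim 2446 [[-35.7, -43.5, -3.3], [-23.9, -0.6, 2.4], [-5.3, 44.1, 4.2]]
side wedge 101 [[-28.6, -20.2, 58.0], [-25.8, -19.1, 60.7], [-19.0, -17.1, 69.6], [-10.7, -14.3, 78.0], [-7.4, 17.5, 79.7]]
side cheek rim 386 [[-38.8, -45.1, -4.8], [-24.2, -8.0, 2.0], [-5.6, 43.4, 4.2]]
top cheek rim 382 [[-35.7, -44.4, -4.7], [-19.5, 13.3, 0.5], [-5.4, 44.0, 4.7]]
56 78 [-24.5  -0.5  62.1]
64 183 [-23.    0.2  68.1]
72 199 [-20.9   0.2  75.9]
80 221 [-18.9  -0.5  84. ]
88 240 [-16.8   0.2  92.1]
96 267 [-14.8  -0.5 100.1]
104 285 [-12.6   0.2 107.9]
112 336 [-10.6   0.2 116.2]
120 355 [ -8.4   0.2 124.2]
128 389 [ -6.4  -0.4 132. ]
136 451 [ -4.3   0.2 139.8]
```

View pics/l4.png

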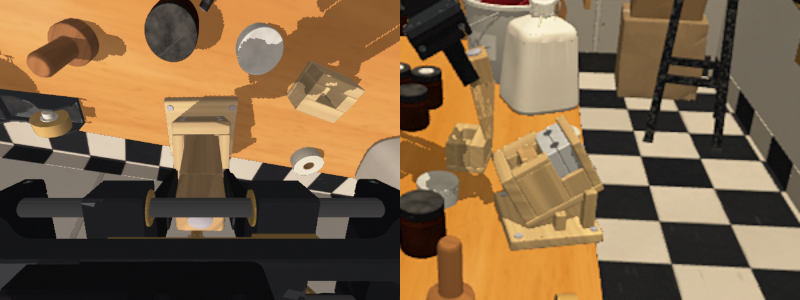

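The wedge met the cheek rim and pivoted about 15° in the grip. Its thin end is still clear of the slot. I'll measure the rim's inner edge and re-align the wedge by turning the tool.

```bash
python3 - <<'E'
from h import *
for n in("top0","wrist2","wrist4","top4","side4"):
    q=(pts(np.load(n+".npz")).reshape(-1,3)-C0)@RC.as_matrix()*1000
    s=q[(abs(q[:,1])<20)&(abs(q[:,0])<45)&(q[:,2]>-40)&(q[:,2]<8)]
    print(n)
    for x in range(-40,16,3):
        t=s[(s[:,0]>=x)&(s[:,0]<x+3)]
        if len(t)>3: print((x,len(t),*np.percentile(t[:,2],[10,50,90]).round(1)),end=" ")
    print()
    s=q[(abs(q[:,2]-1)<5)&(abs(q[:,1])<60)&(q[:,0]>-14)&(q[:,0]<3)]
    if len(s): print("  y inner", np.sort(s[s[:,1]<-15][:,1])[-8:].round(1) , np.sort(s[s[:,1]>15][:,1])[:8].round(1))
E
```

```text
top0
(-37, 21, np.float64(-2.3), np.float64(-0.1), np.float64(1.7)) (-34, 24, np.float64(-1.4), np.float64(1.3), np.float64(3.4)) (-31, 27, np.float64(-0.5), np.float64(0.7), np.float64(3.0)) (-28, 25, np.float64(-0.7), np.float64(1.1), np.float64(4.3)) (-25, 30, np.float64(-1.2), np.float64(1.4), np.float64(3.1)) (-22, 28, np.float64(-1.7), np.float64(0.5), np.float64(2.8)) (-19, 136, np.float64(-35.1), np.float64(-15.7), np.float64(-0.3)) (-16, 12, np.float64(-32.4), np.float64(-19.8), np.float64(-8.6)) (2, 16, np.float64(-2.8), np.float64(-0.9), np.float64(2.3)) (5, 28, np.float64(-1.4), np.float64(0.6), np.float64(2.9)) (8, 30, np.float64(-2.4), np.float64(-0.5), np.float64(2.0)) (11, 30, np.float64(-3.5), np.float64(-0.7), np.float64(1.4)) (14, 31, np.float64(-2.8), np.float64(-1.1), np.float64(1.6)) 
  y inner [-25.  -24.6 -24.5 -24.1 -23.9 -23.6 -23.5 -23.3] [23.1 23.2 23.9 24.3 24.3 24.8 25.1 25.5]
wrist2
(-37, 247, np.float64(-30.1), np.float64(-7.9), np.float64(2.2)) (-34, 131, np.float64(1.6), np.float64(2.5), np.float64(3.5)) (-31, 127, np.float64(1.8), np.float64(2.7), n
[... 2031 characters left out ...]
.float64(1.5), np.float64(2.7), np.float64(3.7)) (-25, 17, np.float64(1.7), np.float64(2.7), np.float64(3.6)) (-22, 23, np.float64(-12.6), np.float64(1.1), np.float64(2.7)) (-4, 5, np.float64(-15.8), np.float64(-11.8), np.float64(-7.8)) (-1, 12, np.float64(-3.4), np.float64(0.6), np.float64(2.6)) (2, 17, np.float64(0.5), np.float64(1.7), np.float64(2.8)) (5, 19, np.float64(0.1), np.float64(0.8), np.float64(1.9)) (8, 15, np.float64(-0.0), np.float64(1.0), np.float64(1.6)) (11, 18, np.float64(-0.1), np.float64(0.6), np.float64(1.7)) (14, 18, np.float64(-0.4), np.float64(0.5), np.float64(1.5)) 
  y inner [-26.5 -26.3 -24.6 -19.4 -18.5 -18.1 -16.4 -15.5] [17.1 20.6 21.3 23.7 23.7 23.7 23.8 24.2]
```

drive_tool:
  plan: "0 -0.162 0 0.018 -0.01 0 1;0 -0.162 0 0.018 -0.01 0.1 1;0 -0.162 0 0.018 -0.01 0.25 1;0 -0.162 0 0.018 -0.01 0.25 1;0 -0.162 0 0.018 -0.01 0.25 1"

```text
time: 9.78
eef_pos: [0.5125, 0.0289, 0.2418]
ee_rot: [-0.244, 2.464, 0.055]
force: [-0.3, 0.2, -1.1]
grip_width: 0.0399
finger_force: 29.9
```

```bash
cat > wl.py <<'E'
from h import *
p,r,o=cur(); print(o["time"],"tcp",RC.inv().apply(p-C0)*1000,"turn",((RC*D).inv()*r).as_rotvec()*57.3,o["force"])
im=get_image("wrist"); q=(pts(im).reshape(-1,3)-C0)@RC.as_matrix()*1000
cv2.imwrite("pics/wl_%.2f.png"%o["time"],im["pixels"])
s=q[(abs(q[:,1])<23)&(q[:,0]>-40)&(q[:,0]<30)&(q[:,2]>6)&(q[:,2]<130)]
for z in range(6,130,12):
    t=s[(s[:,2]>=z)&(s[:,2]<z+12)]
    if len(t)>15: print(len(t),np.median(t,axis=0).round(1),np.percentile(t[:,1],[2,98]).round(1),t[:,2].min().round(1))
s=q[(abs(q[:,1])<60)&(q[:,0]>-33)&(q[:,0]<-19)&(abs(q[:,2])<6)]
if len(s): print("rim",np.percentile(s[:,1],[1,99]),np.median(s[:,2]))
E
python3 wl.py
```

```text
9.775 tcp [ 31.15243919  26.32027889 124.46040662] turn [  2.33340587 -10.13843563   1.36761606] [-0.30558225  0.17569928 -1.12252811]
143 [17.6 14.5 72.5] [ 6.6 22.5] 66.1
163 [18.6 14.9 83.9] [ 6.7 22.7] 78.0
191 [19.5 14.7 96.3] [ 6.9 22.7] 90.0
209 [ 20.6  15.  108. ] [ 7.1 22.6] 102.0
240 [ 21.5  15.1 120.5] [ 7.4 22.7] 114.1
82 [ 22.1  15.5 127.9] [ 7.5 22.9] 126.0
rim [-43.10764464  44.36128347] 2.654388094784755
```

```bash
python3 -c "
from h import *
o=cur()[2]; print(o['qpos'].round(3))"
```

```text
[-0.207  0.068  2.22   0.809  0.314 -2.685]
```

Joint 6 is at its limit, so the extra tilt can't be reached. I'll set the wedge back in its stand, with the tool tilted so the wedge is upright, and grasp it afresh.

```bash
python3 - <<'E'
from h import *
go(([.45,.06,.27],tool(6,22)))
E
```

```text
turn [0.015 0.18  0.054] shift [ 0.257  0.418 -0.57 ]
```

drive_tool:
  plan: "0 0.05 0 0.05 0.05 -0.2 1;0.015 0.18 0.054 0.257 0.418 -0.57 1;0.015 0.18 0.054 0.257 0.418 -0.57 1;0.015 0.18 0.054 0.257 0.418 -0.57 1;0.015 0.18 0.054 0.257 0.418 -0.57 1"

```text
time: 10.45
eef_pos: [0.45, 0.0604, 0.2708]
ee_rot: [-0.145, 2.752, 0.029]
force: [-0.6, -0.2, -1.7]
grip_width: 0.0397
finger_force: 29.9
```

```bash
python3 - <<'E'
from h import *
p,r,o=cur(); print(o["qpos"].round(2),p)
Q=tool(-7,14.6); w=np.array([.462,.2064,.010]); 
def tg(z): return w+crad(-7,0).apply([-.0072,0,.060+z])
go((tg(.09),Q)); print(tg(0.08)); print(r.as_rotvec())
E
```

```text
[-0.05 -0.01  2.08  0.09  0.7  -1.79] [0.45004734 0.06038003 0.27081124]
turn [0.046 0.083 0.138] shift [0.231 1.455 1.103]
[0.45485367 0.20727746 0.15      ]
[-0.14504562  2.75169725  0.02912933]
```

drive_tool:
  plan: "0.046 0.083 0.138 0.15 0.6 0 1;0.046 0.083 0.138 0.2 0.99 0.3 1;0.046 0.083 0.138 0.2 0.99 0.3 1;0.046 0.083 0.138 0.2 0.99 0.3 1"

```text
time: 10.95
eef_pos: [0.4319, 0.1592, 0.2338]
ee_rot: [0.175, 2.885, -0.022]
force: [0.4, -0.1, -1.5]
grip_width: 0.0399
finger_force: 29.9
```

```bash
python3 - <<'E'
from h import *
Q=tool(-7,14.6); w=np.array([.462,.2064,.010]); 
go((w+crad(-7,0).apply([-.0072,0,.060+.075]),Q))
E
```

```text
turn [ 0.    -0.002  0.001] shift [0.058 0.505 0.903]
```

drive_tool:
  plan: "0 0 0 0.06 0.505 0.3 1;0 0 0 0.06 0.505 0.7 1;0 0 0 0.06 0.505 0.9 1;0 0 0 0.06 0.505 0.9 1;0 0 0 0.06 0.505 0.9 1"

```text
time: 11.58
eef_pos: [0.4557, 0.2056, 0.1475]
ee_rot: [0.179, 2.881, -0.022]
force: [0.0, 0.0, -1.5]
grip_width: 0.0396
finger_force: 29.9
```

```bash
python3 - <<'E'
from h import *
p,r,o=cur(); RS=crad(-7,0); w=np.array([.462,.2064,.010])
print(o["time"],"tcp in wedge-home frame",RS.inv().apply(p-w)*1000)
im=get_image("wrist"); cv2.imwrite("pics/w5.png",im["pixels"]); q=(pts(im).reshape(-1,3)-w)@RS.as_matrix()*1000
s=q[(abs(q[:,1])<26)&(q[:,0]>-45)&(q[:,0]<30)&(q[:,2]>52)&(q[:,2]<190)]
for z in range(52,190,12):
    t=s[(s[:,2]>=z)&(s[:,2]<z+12)]
    if len(t)>15: print(len(t),np.median(t,axis=0).round(1),np.percentile(t[:,1],[2,98]).round(1),t[:,2].min().round(1))
top=dict(np.load("top4.npz")); 
for n,i in(("w",im),("t",get_image("top"))):
    q=(pts(i).reshape(-1,3)-w)@RS.as_matrix()*1000
    m=(abs(q[:,0])<60)&(abs(q[:,1])<60)
    st=q[m&(abs(q[:,2]-45)<4)]; print(n,"stand top",np.percentile(st,[1,50,99],axis=0).round(1).tolist())
    for lab,(a,b) in dict(x=(0,1),y=(1,0)).items():
        u=st[abs(st[:,b])<8][:,a]; h,e=np.histogram(u,np.arange(-50,50,2)); print(lab,[(int(e[k]),int(h[k])) for k in range(len(h)) if h[k]>0])
E
```

```text
11.575 tcp in wedge-home frame [ -6.11666488  -1.56760316 137.52793264]
275 [-15.4  -0.3  83.3] [-18.6  19.6] 77.4
385 [-15.4   0.4  94.4] [-19.   19.3] 88.1
437 [-15.4   0.3 106.1] [-19.1  19.2] 100.0
503 [-15.4  -0.4 118.4] [-19.4  18.9] 112.0
581 [-15.4  -0.5 130.3] [-19.7  18.8] 124.0
684 [-15.3  -0.6 142.2] [-20.   18.4] 136.0
801 [-15.3  -0.6 154.3] [-20.2  18.2] 148.0
1030 [-15.3  -1.2 166.7] [-23.5  20.3] 160.0
1433 [-15.4  -0.8 178.4] [-24.2  22.8] 172.0
840 [-15.4  -0.8 187.1] [-24.5  24.2] 184.0
w stand top [[-37.0, -41.2, 42.1], [-19.5, -0.9, 46.5], [28.8, 41.3, 48.0]]
x [(-38, 52), (-36, 42), (-34, 47), (-32, 46), (-30, 39), (-28, 40), (-26, 50), (-24, 40), (-22, 21)]
y [(-42, 33), (-40, 37), (-38, 36), (-36, 35), (-34, 37), (-32, 38), (-30, 37), (-28, 38), (-26, 38), (-24, 31), (-22, 9), (20, 11), (22, 23), (24, 31), (26, 34), (28, 39), (30, 34), (32, 39), (34, 38), (36, 36), (38, 37), (40, 33)]
t stand top [[6.0, -42.5, 41.2], [20.8, -23.2, 44.7], [30.8, 35.0, 48.3]]
x [(16, 1), (18, 1), (20, 1), (22, 2), (24, 2), (26, 5), (28, 8), (30, 2)]
y [(-44, 1), (-42, 1), (-40, 1), (-38, 1), (-36, 1), (-34, 2), (-32, 1), (-30, 1), (-26, 1), (-24, 1), (-22, 1), (-20, 1), (-18, 2), (-16, 1)]
```

View pics/w5.png

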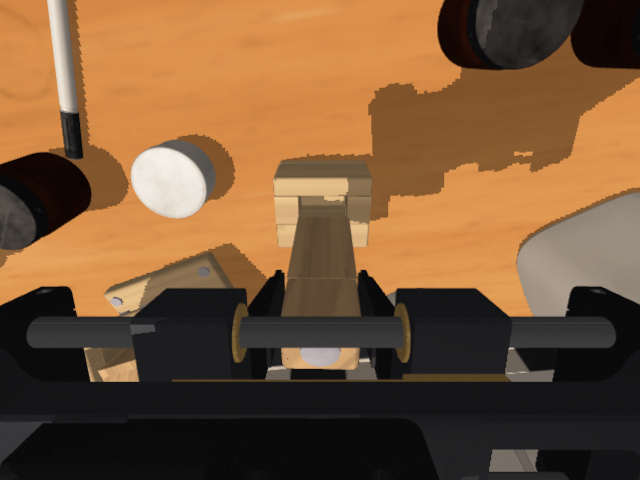

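The wrist view shows the wedge upright over the pocket at (322,205), within about 1 mm of it. I lower it and release.

drive_tool:
  plan: "0 0 0 0.075 -0.008 0.29 1;0 0 0 0.1 -0.008 0.38 1;0 0 0 0.125 -0.008 0.48 1;0 0 0 0.15 -0.008 0.58 1;0 0 0 0.175 -0.008 0.68 1;0 0 0 0.186 -0.008 0.716 1;0 0 0 0.186 -0.008 0.716 1"

```text
time: 12.55
eef_pos: [0.4547, 0.2052, 0.0723]
ee_rot: [0.178, 2.883, -0.023]
force: [-3.0, 0.2, -1.5]
grip_width: 0.0398
finger_force: 29.9
```

```bash
python3 - <<'E'
from h import *
p,r,o=cur(); RS=crad(-7,0); w=np.array([.462,.2064,.010])
print(o["time"],o["force"],"tcp in home frame",RS.inv().apply(p-w)*1000)
im=get_image("wrist"); q=(pts(im).reshape(-1,3)-w)@RS.as_matrix()*1000
s=q[(abs(q[:,1])<26)&(q[:,0]>-25)&(q[:,0]<30)&(q[:,2]>52)&(q[:,2]<130)]
for z in range(52,130,12):
    t=s[(s[:,2]>=z)&(s[:,2]<z+12)]
    if len(t)>15: print(len(t),np.median(t,axis=0).round(1),np.percentile(t[:,1],[2,98]).round(1))
E
```

```text
12.55 [-2.966475    0.16361723 -1.54029571] tcp in home frame [-7.06498824 -2.12154151 62.30220982]
617 [-17.   -1.7  58.1] [-20.4  18. ]
730 [-16.8  -1.1  70.1] [-20.6  17.8]
846 [-16.6  -1.7  82.3] [-20.7  17.6]
1072 [-16.4  -1.8  94.2] [-22.  18.]
1294 [-16.2  -1.8 106.2] [-22.   17.9]
1662 [  1.6  -2.1 122.1] [-22.   17.9]
631 [  0.4  -2.3 126.3] [-11.5   6.9]
```

drive_tool:
  plan: "0 0 0 0 0 0 -1;0 0 0 0 0 0 -1;0 0 0 0 0 0 -1;0 0 0 0 0 0 -1;0 0 0 -0.06 0 -0.25 -1;0 0.162 0 -0.127 0.003 -0.202 -1;0 0.162 0 -0.127 0.003 -0.202 -1;0 0.162 0 -0.127 0.003 -0.202 -1"

```text
time: 13.6
eef_pos: [0.4633, 0.2043, 0.0952]
ee_rot: [0.196, 3.134, 0.0]
force: [-0.4, -0.2, 0.6]
grip_width: 0.0952
finger_force: 0.0
```

```bash
python3 - <<'E'
from h import *
p,r,o=cur(); RS=crad(-7,0); w=np.array([.462,.2064,.010])
print(o["time"],o["force"],"tcp in home frame",RS.inv().apply(p-w)*1000)
im=get_image("wrist"); q=(pts(im).reshape(-1,3)-w)@RS.as_matrix()*1000
s=q[(abs(q[:,1])<26)&(q[:,0]>-25)&(q[:,0]<30)&(q[:,2]>52)&(q[:,2]<130)]
for z in range(52,130,12):
    t=s[(s[:,2]>=z)&(s[:,2]<z+12)]
    if len(t)>15: print(len(t),np.median(t,axis=0).round(1),np.percentile(t[:,1],[2,98]).round(1))
t=s[s[:,2]>116]; print(np.percentile(t,[2,98],axis=0).round(1))
go(([.462,.2052,.095],tool(-7)))
E
```

```text
13.6 [-0.37226872 -0.24864335  0.60503161] tcp in home frame [ 1.52770723 -1.90546721 85.23050004]
236 [-17.3  -0.6  58.2] [-20.1  18.1]
269 [-17.   -1.4  70.6] [-20.  18.]
322 [-16.7  -0.8  82.3] [-20.2  18.6]
364 [-16.4  -1.1  94.2] [-19.6  17.5]
434 [-16.1  -0.8 106.3] [-19.3  17.2]
3552 [ -4.6  -1.  121.1] [-20.  18.]
673 [ -0.7  -1.  124.8] [-8.4  6.4]
[[-15.8 -19.9 117.7]
 [ 14.3  17.8 125.5]]
turn [-0.     0.001 -0.001] shift [0.005 0.008 0.001]
```

drive_tool:
  plan: "0 0 0 0.015 0.005 0 -1;0 0 0 0.015 0.005 0 1;0 0 0 0.015 0.005 0 1;0 0 0 0.015 0.005 0 1;0 0 0 0.015 0.005 0 1;0 0 0 0.015 0.005 0 1;0 0 0 0.015 0.005 0 1;0 0 0 0.015 0.005 0 1;0 0 0 0.015 0.005 0 1"
  force: 35

```text
time: 14.78
eef_pos: [0.4611, 0.2054, 0.0954]
ee_rot: [0.194, 3.135, 0.001]
force: [-0.4, -0.4, -0.9]
grip_width: 0.0393
finger_force: 35.0
```

drive_tool:
  plan: "0 0 0 0 0 -0.1 1;0 0 0 0 0 -0.3 1;0 0 0 0 0 -0.5 1;0 0 0 0 0 -0.75 1;0 0 0 0 0 -1 1;0 0 0 0 0 -1 1"

```text
time: 15.52
eef_pos: [0.4616, 0.2055, 0.1971]
ee_rot: [0.194, 3.132, 0.002]
force: [-0.9, -0.7, -2.4]
grip_width: 0.0394
finger_force: 35.0
```

drive_tool:
  plan: "0 0 0 0 0 -0.5 1;0 0 0 0 0 -0.97 1;0 0 0 0 0 -0.97 1;0 0 0 0 0 -0.97 1"

```text
time: 16.02
eef_pos: [0.4604, 0.2051, 0.2909]
ee_rot: [-0.194, -3.134, 0.001]
force: [-0.3, -0.5, -1.7]
grip_width: 0.0398
finger_force: 35.0
```

drive_tool:
  plan: "-0.056 -0.31 -0.221 0.3 -0.5 -0.08 1;-0.056 -0.31 -0.221 0.489 -1 -0.08 1;-0.056 -0.31 -0.221 0.489 -1 -0.08 1;-0.056 -0.31 -0.221 0.489 -1 -0.08 1;-0.056 -0.31 -0.221 0.489 -1 -0.08 1;-0.056 -0.31 -0.221 0.489 -1 -0.08 1"

```text
time: 16.77
eef_pos: [0.4002, 0.1121, 0.2996]
ee_rot: [-0.304, 2.636, 0.078]
force: [-0.1, -0.5, -1.4]
grip_width: 0.0393
finger_force: 35.0
```

drive_tool:
  plan: "0 0 0 -0.1 -0.4 0.1 1;0 0 0 -0.15 -0.8 0.3 1;0 0 0 -0.2 -0.95 0.6 1;0 0 0 -0.2 -0.95 0.6 1;0 0 0 -0.2 -0.95 0.6 1"

```text
time: 17.4
eef_pos: [0.4664, 0.0307, 0.2569]
ee_rot: [-0.306, 2.635, 0.079]
force: [0.1, 0.1, -1.0]
grip_width: 0.0396
finger_force: 35.0
```

```bash
python3 - <<'E'
from h import *
T=tool(YAW,28); p,r,o=cur(); print(o["time"],p,o["grip_width"],o["qpos"].round(2))
go((C0+RC.apply([.005,-.0005,.030+.085]),T))
E
```

```text
17.4 [0.46637318 0.03074995 0.25687926] 0.039560351319681115 [-0.21 -0.    2.15  0.38  0.58 -2.29]
turn [ 0.001  0.002 -0.001] shift [-0.06  -0.393  0.436]
```

drive_tool:
  plan: "0 0 0 -0.06 -0.39 0.1 1;0 0 0 -0.06 -0.39 0.3 1;0 0 0 -0.06 -0.39 0.43 1;0 0 0 -0.06 -0.39 0.43 1;0 0 0 -0.06 -0.39 0.43 1"

```text
time: 18.02
eef_pos: [0.5004, -0.0013, 0.2225]
ee_rot: [-0.306, 2.633, 0.078]
force: [-0.4, 0.4, -1.2]
grip_width: 0.0395
finger_force: 35.0
```

```bash
python3 wl.py
```

```text
18.025 tcp [  5.51127782  -0.29640529 116.21415994] turn [-0.02976351 -0.26693342  0.03083869] [-0.37335165  0.38320377 -1.21888709]
100 [-11.9  -0.6  37.7] [-19.   18.1] 32.7
165 [-11.6  -1.   48. ] [-19.8  18.5] 42.2
168 [-11.3   0.2  60.1] [-19.6  18.7] 54.0
208 [-11.   -0.2  72.6] [-19.7  18.6] 66.0
225 [-10.7  -0.9  84.4] [-19.7  18.4] 78.1
275 [-10.4  -0.9  96.3] [-19.9  18.4] 90.0
321 [-10.1  -0.2 108.5] [-19.8  18.9] 102.0
353 [ -9.7  -0.8 120.1] [-19.5  18.1] 114.0
133 [ -9.6  -0.8 127.9] [-19.  17.] 126.0
rim [-43.49441904  44.24313175] 2.658284117881635
```

drive_tool:
  plan: "0 -0.017 0 0.02 0.008 0 1;0 -0.017 0 0.02 0.008 0.15 1;0 -0.017 0 0.02 0.008 0.28 1;0 -0.017 0 0.02 0.008 0.34 1;0 -0.017 0 0.02 0.008 0.4 1;0 -0.017 0 0.02 0.008 0.44 1;0 -0.017 0 0.02 0.008 0.44 1"

```text
time: 18.95
eef_pos: [0.5189, 0.0034, 0.1819]
ee_rot: [-0.302, 2.607, 0.082]
force: [-0.8, -0.1, -2.3]
grip_width: 0.0393
finger_force: 35.0
```

```bash
python3 wl.py
```

```text
18.95 tcp [ 3.32239379e+00 -8.14664026e-03  7.14366608e+01] turn [-0.02625873 -1.74172163  0.09421086] [-0.82072875 -0.10094539 -2.26294588]
157 [-12.    0.1  11.9] [-19.3  19.1] 6.2
204 [-12.1  -0.6  24.3] [-19.5  18.9] 18.1
218 [-12.    0.1  36.3] [-19.4  18.8] 30.3
261 [-12.   -1.3  48.4] [-19.6  18.6] 42.1
308 [-12.1   0.1  60.5] [-19.3  18.8] 54.1
350 [-12.   -0.2  72.1] [-19.4  18.7] 66.0
400 [-12.   -0.5  84.2] [-18.7  18.2] 78.0
490 [-12.   -0.5  96.2] [-18.9  18.2] 90.0
4167 [  0.7  -0.  106.9] [-20.   19.4] 102.0
347 [ -4.4  19.3 120. ] [-22.8  22.6] 114.0
115 [ -6.7  19.3 128.1] [-22.6  22.6] 126.0
rim [-43.32343654  44.11472167] 2.6392020881884064
```

The wedge is in the slot with no contact force, so I ease it deeper.

drive_tool:
  plan: "0 0 0 0.015 0.005 0.03 1;0 0 0 0.026 0.005 0.06 1;0 0 0 0.026 0.005 0.09 1;0 0 0 0.026 0.005 0.11 1;0 0 0 0.026 0.005 0.13 1;0 0 0 0.026 0.005 0.13 1"

```text
time: 19.75
eef_pos: [0.5234, 0.0061, 0.1714]
ee_rot: [-0.301, 2.612, 0.079]
force: [-0.5, -0.2, -1.8]
grip_width: 0.0397
finger_force: 35.0
```

drive_tool:
  plan: "0 0 0 0.004 0 0.02 1;0 0 0 0.006 0 0.04 1;0 0 0 0.006 0 0.04 1"

```text
time: 20.12
eef_pos: [0.525, 0.0069, 0.1685]
ee_rot: [-0.3, 2.614, 0.078]
force: [-2.3, -1.0, -1.4]
grip_width: 0.039
finger_force: 35.0
```

```bash
python3 wl.py
```

```text
20.125 tcp [ 3.02998314  2.05424419 56.42422144] turn [ 0.1330583  -1.39774118  0.16265596] [-2.2971018  -0.95310886 -1.41388549]
206 [-14.5   2.1  12.2] [-17.3  20.6] 6.0
249 [-14.1   1.4  24. ] [-17.5  20.9] 18.0
291 [-13.8   1.4  36.2] [-17.6  20.8] 30.2
346 [-13.4   1.8  48.6] [-17.7  20.7] 42.1
382 [-13.    1.8  60.1] [-17.   20.4] 54.0
457 [-12.6   1.5  72.3] [-16.8  20.3] 66.0
639 [-12.2   1.6  85.5] [-19.3  21.5] 78.0
3992 [ 1.1  1.6 92.1] [-18.   21.5] 90.0
342 [ -4.5 -17.8 108.1] [-22.6  22.8] 102.1
316 [ -6.9 -17.8 120. ] [-22.8  22.8] 114.0
112 [ -7.4 -18.2 128.1] [-22.7  22.7] 126.0
rim [-43.27024141  43.98899394] 2.61969776181021
```

drive_tool:
  plan: "0 0 0 0 -0.005 0 -1;0 0 0 0 -0.005 0 -1;0 0 0 0 -0.005 0 -1;0 0 0 0 -0.005 0 -1;0 0 0 0 -0.005 -0.3 -1;0 0 0 0 -0.005 -0.8 -1;0 0 0 0 -0.005 -0.9 -1;0 0 0 0 -0.005 -0.9 -1"

```text
time: 21.18
eef_pos: [0.4824, -0.0037, 0.2475]
ee_rot: [-0.299, 2.612, 0.077]
force: [0.2, -0.6, -0.4]
grip_width: 0.0955
finger_force: 0.0
```

```bash
python3 wl.py; python3 - <<'E'
from h import *
for n in("top","wrist"):
    im=get_image(n)
    q=(pts(im).reshape(-1,3)-C0)@RC.as_matrix()*1000
    s=q[(abs(q[:,1])<26)&(abs(q[:,0])<26)&(q[:,2]>70)&(q[:,2]<100)]
    print(n,np.percentile(s,[2,50,98],axis=0).round(1).tolist())
b=get_image("side")["pixels"]; cv2.imwrite("pics/s6.png",cv2.resize(b[100:350,250:550],None,fx=2,fy=2))
# tamper refined + approach
W=pts(get_image("top")); m=(W[...,2]>.105)&(W[...,2]<.125)&(np.hypot(W[...,0]-.477,W[...,1]+.203)<.04); print("tamper",W[m].mean(0))
go(([.477,-.203,.20],tool(13)))
E
```

```text
21.175 tcp [  1.34800341   1.52603966 146.7707525 ] turn [ 0.18634216 -1.51153913  0.17432519] [ 0.16772128 -0.63968167 -0.38018101]
73 [-15.6   1.3  12. ] [-17.5  20.2] 6.0
96 [-15.7   2.8  23.7] [-17.6  20.6] 18.0
88 [-15.6   2.3  35.8] [-17.6  20.5] 30.1
115 [-15.6  -1.3  48.4] [-18.7  20.3] 42.3
109 [-15.7   3.1  59.1] [-16.8  19.8] 54.0
132 [-15.7   1.4  71.7] [-17.   19.8] 66.1
1563 [-3.3  1.4 87.2] [-17.8  20.7] 78.2
321 [-0.2  1.4 90.8] [-6.7  9.1] 90.0
rim [-43.45207263  44.69828726] 2.631750880175484
top [[-15.3, -18.2, 73.1], [2.7, 0.9, 85.9], [15.6, 20.1, 91.1]]
wrist [[-15.9, -17.6, 74.3], [-2.9, 1.7, 87.3], [14.8, 20.2, 91.6]]
tamper [ 0.47611542 -0.20292495  0.11370573]
turn [0.    0.326 0.001] shift [ 0.664 -1.932  0.154]
```

View pics/s6.png

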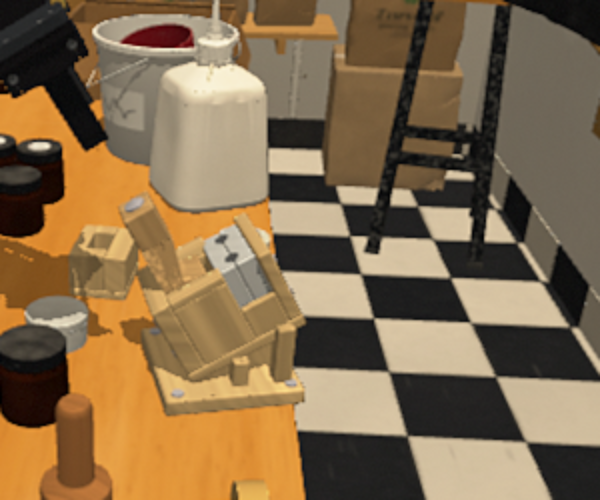

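The side view shows the wedge standing in the slot with its button at (135,203). The flat face lies on the cheek and the head is about 85 mm up, which puts the thin end at −35 as expected. Next is the tamper.

drive_tool:
  plan: "0 0.1 0 0.3 -0.4 0 -1;0 0.326 0 0.66 -0.97 0.15 -1;0 0.326 0 0.66 -0.97 0.15 -1;0 0.326 0 0.66 -0.97 0.15 -1;0 0.326 0 0.66 -0.97 0.15 -1"

```text
time: 22.05
eef_pos: [0.4551, -0.1087, 0.201]
ee_rot: [-0.359, 3.119, 0.002]
force: [-0.1, -0.1, 0.6]
grip_width: 0.0953
finger_force: 0.0
```

drive_tool:
  plan: "0 0 0 0 -0.96 0 -1;0 0 0 0 -0.96 0 -1;0 0 0 0 -0.96 0 -1;0 0 0 0 -0.96 0 -1"

```text
time: 22.55
eef_pos: [0.4765, -0.2021, 0.2019]
ee_rot: [-0.357, 3.119, -0.0]
force: [0.6, 0.2, -0.4]
grip_width: 0.0951
finger_force: 0.0
```

```bash
python3 - <<'E'
from h import *
p,r,o=cur(); print(o["time"],p,o["qpos"].round(2))
W=pts(get_image("wrist")); m=(W[...,2]>.1)&(W[...,2]<.125)&(np.hypot(W[...,0]-.477,W[...,1]+.203)<.04); q=W[m]; print("tamper",len(q),cv2.minEnclosingCircle((q[:,:2]*1000).astype(np.float32)),np.median(q[:,2]))
go(([.4765,-.203,.061],tool(13)))
E
```

```text
22.55 [ 0.47645405 -0.20209919  0.20190915] [-0.53  0.32  1.8   0.    1.02 -2.33]
tamper 862 ((477.09942626953125, -203.70132446289062), 15.072989463806152) 0.11583755668332024
turn [-0.     0.001  0.001] shift [ 0.007 -0.01   1.41 ]
```

drive_tool:
  plan: "0 0 0 0 -0.01 0.5 -1;0 0 0 0 -0.01 0.9 -1;0 0 0 0 -0.01 0.9 -1"
  force: 55

```text
time: 22.98
eef_pos: [0.4762, -0.2024, 0.1103]
ee_rot: [0.359, -3.119, -0.004]
force: [-0.1, -0.5, 1.2]
grip_width: 0.095
finger_force: 0.0
```

drive_tool:
  plan: "0 0 0 0 0 0.3 -1;0 0 0 0 0 0.51 -1;0 0 0 0 0 0.51 -1;0 0 0 0 0 0.51 1;0 0 0 0 0 0.51 1;0 0 0 0 0 0.51 1;0 0 0 0 0 0.51 1;0 0 0 0 0 0.51 1;0 0 0 0 0 0.51 1;0 0 0 0 0 0.51 1"

```text
time: 24.22
eef_pos: [0.4775, -0.204, 0.0608]
ee_rot: [-0.357, 3.12, -0.001]
force: [0.0, 1.1, 0.1]
grip_width: 0.0306
finger_force: 0.5
```

drive_tool:
  plan: "0 0 0 0 0 0 1;0 0 0 0 0 -0.2 1;0 0 0 0 0 -0.6 1;0 0 0 0 0 -1 1;0 0 0 0 0 -1 1"

```text
time: 24.85
eef_pos: [0.4783, -0.2045, 0.1629]
ee_rot: [-0.357, 3.116, -0.005]
force: [0.8, 0.1, -3.0]
grip_width: 0.0291
finger_force: 55.0
```

drive_tool:
  plan: "0 0 0 0 0 -0.5 1;0 0 0 0 0 -1 1;0 0 0 0 0 -1 1;0 0 0 0 0 -1 1"

```text
time: 25.35
eef_pos: [0.4765, -0.2035, 0.2588]
ee_rot: [0.358, -3.121, -0.002]
force: [0.2, -0.7, -3.8]
grip_width: 0.0292
finger_force: 55.0
```

```bash
python3 - <<'E'
from h import *
p,r,o=cur(); print(o["time"],p,o["grip_width"],o["finger_force"])
T=tool(YAW,28)
dt=.0603
go(([.45,-.05,.31],T),(C0+RC.apply([0,.001,.105+.060]),T))
print(o["qpos"].round(2))
E
```

```text
25.35 [ 0.47649764 -0.20353644  0.25879368] 0.029185796555205593 54.99136461876333
turn [ 0.    -0.311 -0.003] shift [-0.089  1.556 -0.51 ]
turn [0. 0. 0.] shift [-0.066  0.371  0.568]
[-0.53  0.27  1.71  0.    1.17 -2.33]
```

drive_tool:
  plan: "0 -0.1 0 -0.09 0.4 -0.51 1;0 -0.311 -0.003 -0.09 0.95 -0.51 1;0 -0.311 -0.003 -0.09 0.95 -0.51 1;0 -0.311 -0.003 -0.09 0.95 -0.51 1;0 -0.311 -0.003 -0.09 0.95 -0.51 1"

```text
time: 25.98
eef_pos: [0.4646, -0.11, 0.3109]
ee_rot: [-0.307, 2.64, 0.075]
force: [1.3, 0.0, -3.4]
grip_width: 0.0288
finger_force: 55.0
```

drive_tool:
  plan: "0 0 0 -0.066 0.5 0.1 1;0 0 0 -0.066 0.97 0.2 1;0 0 0 -0.066 0.97 0.35 1;0 0 0 -0.066 0.97 0.35 1;0 0 0 -0.066 0.97 0.35 1"

```text
time: 26.6
eef_pos: [0.4643, -0.0103, 0.2838]
ee_rot: [-0.308, 2.637, 0.075]
force: [0.5, -0.7, -3.5]
grip_width: 0.0287
finger_force: 55.0
```

```bash
cat > tl.py <<'E'
from h import *
p,r,o=cur(); print(o["time"],"tcp",(RC.inv().apply(p-C0)*1000).round(1),"turn",(((RC*D).inv()*r).as_rotvec()*57.3).round(2),o["force"].round(1),o["qpos"].round(2))
for n in("wrist","top","side"):
    im=get_image(n); q=(pts(im).reshape(-1,3)-C0)@RC.as_matrix()*1000; hsv=cv2.cvtColor(im["pixels"],cv2.COLOR_BGR2HSV).reshape(-1,3)
    w=q[(abs(q[:,1])<24)&(q[:,0]>-19)&(q[:,0]<-9)&(q[:,2]>10)&(q[:,2]<95)]
    if len(w)>20: print(n,"wedge flat",len(w),np.percentile(w,[1,50,99],axis=0).round(1).tolist())
    t=q[(np.hypot(q[:,0],q[:,1])<38)&(q[:,2]>70)&(q[:,2]<200)&(hsv[:,1]>110)&(hsv[:,2]>30)]
    if len(t)>20: print(n,"tamper?",len(t),np.percentile(t,[2,50,98],axis=0).round(1).tolist())
    mo=q[(abs(q[:,1])<20)&(q[:,0]>-10)&(q[:,0]<45)&(abs(q[:,2])<6)]
    h=np.histogram(mo[:,0],np.arange(-10,46,2))[0]; print(n,"jaw/mould x profile",h.tolist())
    if n=="side": cv2.imwrite("pics/t_%.1f.png"%o["time"],cv2.resize(im["pixels"][60:310,230:530],None,fx=2,fy=2))
E
python3 tl.py; ls pics
```

```text
26.6 tcp [  1.5  -0.7 187.8] turn [ 0.07 -0.01 -0.06] [ 0.5 -0.7 -3.5] [-0.33 -0.03  2.1   0.4   0.69 -2.4 ]
wrist wedge flat 200 [[-15.9, -18.3, 11.7], [-15.6, 4.6, 29.9], [-14.3, 21.0, 68.9]]
wrist tamper? 3573 [[-29.0, -27.2, 136.3], [-13.7, -0.7, 165.0], [9.5, 26.2, 196.5]]
wrist jaw/mould x profile [0, 0, 0, 0, 0, 0, 0, 0, 0, 0, 0, 0, 0, 0, 0, 0, 0, 0, 0, 0, 0, 0, 0, 0, 0, 0, 0]
top tamper? 916 [[-12.1, -28.3, 73.6], [14.2, 2.3, 162.0], [29.0, 26.3, 194.8]]
top jaw/mould x profile [0, 0, 0, 0, 0, 0, 6, 22, 17, 22, 22, 18, 20, 21, 17, 20, 16, 23, 24, 6, 0, 0, 5, 17, 18, 22, 17]
side wedge flat 236 [[-18.9, -21.2, 10.6], [-13.9, -17.2, 57.5], [-9.2, 15.8, 90.2]]
side tamper? 1355 [[-29.4, -30.7, 72.8], [-1.8, -17.3, 153.9], [24.4, 12.3, 197.3]]
side jaw/mould x profile [5, 5, 5, 3, 5, 5, 5, 11, 10, 11, 11, 12, 11, 12, 10, 13, 11, 5, 0, 0, 0, 5, 15, 8, 10, 13, 9]
crop.png
l2.png
l3.png
l4.png
s1.png
s6.png
side0.png
t_26.6.png
top0.png
w1.png
w5.png
wl_18.02.png
wl_18.95.png
wl_20.12.png
wl_21.18.png
wl_9.78.png
```

drive_tool:
  plan: "0 0 0 0.012 0.015 0.3 1;0 0 0 0.012 0.015 0.36 1;0 0 0 0.012 0.015 0.42 1;0 0 0 0.012 0.015 0.48 1;0 0 0 0.012 0.015 0.48 1"

```text
time: 27.38
eef_pos: [0.4845, -0.0037, 0.2414]
ee_rot: [-0.308, 2.635, 0.074]
force: [0.5, -0.2, -3.3]
grip_width: 0.0289
finger_force: 55.0
```

drive_tool:
  plan: "0 0 0 0 0 -0.1 1;0 0 0 0 0 -0.3 1;0 0 0 0 0 -0.3 1"

```text
time: 27.75
eef_pos: [0.4707, -0.0071, 0.269]
ee_rot: [-0.308, 2.633, 0.072]
force: [0.3, 0.7, -4.3]
grip_width: 0.0285
finger_force: 55.0
```

```bash
python3 tl.py
```

```text
27.75 tcp [  0.7   0.9 171.5] turn [ 0.18 -0.23 -0.1 ] [ 0.3  0.7 -4.3] [-0.32 -0.01  2.12  0.42  0.64 -2.41]
wrist wedge flat 127 [[-15.9, -18.8, 10.6], [-15.6, 3.8, 19.7], [-13.7, 21.0, 46.3]]
wrist tamper? 3971 [[-29.5, -25.4, 120.9], [-14.1, 0.9, 149.1], [8.7, 27.6, 197.1]]
wrist jaw/mould x profile [0, 0, 0, 0, 0, 0, 0, 0, 0, 0, 0, 0, 0, 0, 0, 0, 0, 0, 0, 0, 0, 0, 0, 0, 0, 0, 0]
top tamper? 885 [[-13.3, -26.1, 73.1], [13.0, 3.5, 145.8], [27.8, 28.2, 194.9]]
top jaw/mould x profile [0, 0, 0, 0, 0, 0, 0, 1, 20, 19, 18, 23, 20, 19, 16, 23, 19, 20, 15, 29, 7, 0, 3, 18, 18, 23, 19]
side wedge flat 211 [[-18.9, -21.1, 10.7], [-14.0, -17.4, 52.5], [-9.1, 15.3, 79.1]]
side tamper? 1400 [[-30.7, -28.8, 73.1], [-2.8, -14.1, 143.0], [23.2, 12.5, 195.8]]
side jaw/mould x profile [5, 5, 5, 3, 4, 6, 3, 5, 11, 11, 10, 11, 12, 11, 9, 12, 14, 9, 9, 0, 0, 5, 14, 9, 9, 15, 9]
```

drive_tool:
  plan: "0 0 0 0 0 0.26 1;0 0 0 0 0 0.32 1;0 0 0 0 0 0.37 1;0 0 0 0 0 0.41 1;0 0 0 0 0 0.41 1;0 0 0 0 0 0.2 1;0 0 0 0 0 0.2 1;0 0 0 0 0 0.2 1"

```text
time: 28.9
eef_pos: [0.4798, -0.0045, 0.2494]
ee_rot: [-0.309, 2.636, 0.075]
force: [-0.2, 0.4, -3.9]
grip_width: 0.0287
finger_force: 55.0
```

drive_tool:
  plan: "0 0 0 0 0 0.14 1;0 0 0 0 0 0.19 1;0 0 0 0 0 0.24 1;0 0 0 0 0 0.28 1;0 0 0 0 0 0.28 1;0 0 0 0 0 0.05 1;0 0 0 0 0 0.05 1;0 0 0 0 0 0.05 1"

```text
time: 29.9
eef_pos: [0.4822, -0.004, 0.2449]
ee_rot: [-0.308, 2.636, 0.074]
force: [0.1, 0.2, -3.9]
grip_width: 0.0289
finger_force: 55.0
```

```bash
python3 tl.py
```

```text
29.9 tcp [ -0.2   1.2 144.6] turn [ 0.09 -0.08 -0.07] [ 0.1  0.2 -3.9] [-0.3   0.05  2.14  0.45  0.57 -2.43]
wrist tamper? 6254 [[-30.3, -24.4, 97.2], [-12.7, 1.3, 130.0], [6.6, 27.0, 199.9]]
wrist jaw/mould x profile [0, 0, 0, 0, 0, 0, 0, 0, 0, 0, 0, 0, 0, 0, 0, 0, 0, 0, 0, 0, 0, 0, 0, 0, 0, 0, 0]
top tamper? 989 [[-13.6, -25.2, 88.2], [11.3, 2.3, 121.4], [26.9, 27.9, 198.6]]
top jaw/mould x profile [0, 0, 0, 0, 0, 0, 0, 0, 0, 0, 10, 23, 18, 25, 21, 15, 23, 17, 21, 17, 18, 23, 18, 19, 18, 22, 18]
side wedge flat 163 [[-18.8, -23.3, 11.6], [-14.0, -17.5, 44.5], [-9.1, 16.6, 85.2]]
side tamper? 1263 [[-31.4, -28.7, 86.9], [-3.3, -13.5, 120.3], [22.9, 6.0, 188.8]]
side jaw/mould x profile [5, 3, 5, 4, 5, 3, 3, 3, 6, 2, 9, 11, 13, 12, 10, 12, 13, 9, 11, 13, 10, 5, 14, 9, 11, 13, 9]
```

drive_tool:
  plan: "0 0 0 0 0 0.12 1;0 0 0 0 0 0.18 1;0 0 0 0 0 0.23 1;0 0 0 0 0 0.28 1;0 0 0 0 0 0.28 1"

```text
time: 30.68
eef_pos: [0.4957, -0.0012, 0.2223]
ee_rot: [-0.309, 2.632, 0.073]
force: [-11.9, -2.4, 18.6]
grip_width: 0.0287
finger_force: 55.0
```

drive_tool:
  plan: "0 0 0 0 0 -0.1 1;0 0 0 0 0 -0.2 1;0 0 0 0 0 -0.2 1"

```text
time: 31.05
eef_pos: [0.4858, -0.0033, 0.2389]
ee_rot: [-0.308, 2.634, 0.074]
force: [-0.3, 0.0, -3.1]
grip_width: 0.0288
finger_force: 55.0
```

drive_tool:
  plan: "0 0 0 0 0 0.1 1;0 0 0 0 0 0.16 1;0 0 0 0 0 0.21 1;0 0 0 0 0 0.25 1;0 0 0 0 0 0.25 1"

```text
time: 31.68
eef_pos: [0.4998, -0.0013, 0.221]
ee_rot: [-0.308, 2.625, 0.069]
force: [-28.4, -4.6, 55.3]
grip_width: 0.029
finger_force: 55.3
```

drive_tool:
  plan: "0 0 0 0 0 -0.1 1;0 0 0 0 0 -0.35 1;0 0 0 0 0 -0.35 1;0 0 0 0 0 -0.35 1"

```text
time: 32.17
eef_pos: [0.4812, -0.0042, 0.2461]
ee_rot: [-0.309, 2.636, 0.075]
force: [-1.0, 0.2, -3.2]
grip_width: 0.0288
finger_force: 54.9
```

```bash
python3 tl.py
```

```text
32.175 tcp [ -0.4   1.3 146.2] turn [ 0.06 -0.04 -0.06] [-1.   0.2 -3.2] [-0.3   0.04  2.13  0.45  0.58 -2.43]
wrist tamper? 5664 [[-36.3, -23.7, 104.2], [-16.4, 2.3, 128.6], [5.2, 28.8, 199.1]]
wrist jaw/mould x profile [0, 0, 0, 0, 0, 0, 0, 0, 0, 0, 0, 0, 0, 0, 0, 0, 0, 0, 0, 0, 0, 0, 0, 0, 0, 0, 0]
top tamper? 799 [[-16.1, -24.6, 93.1], [8.8, 4.2, 124.5], [21.2, 29.6, 198.5]]
top jaw/mould x profile [0, 0, 0, 0, 0, 0, 0, 0, 0, 0, 4, 25, 18, 22, 21, 17, 17, 23, 18, 20, 19, 20, 20, 16, 20, 20, 20]
side wedge flat 155 [[-18.8, -23.3, 11.5], [-13.9, -17.4, 42.4], [-9.1, 16.7, 88.9]]
side tamper? 1205 [[-34.4, -27.4, 90.7], [-8.0, -13.0, 125.0], [16.7, 7.8, 191.7]]
side jaw/mould x profile [4, 5, 5, 2, 4, 2, 3, 3, 6, 2, 5, 12, 12, 10, 10, 11, 14, 10, 10, 13, 10, 9, 14, 9, 10, 13, 9]
```

The jaw has moved about 8 mm and the gap to the mould is closed. The last tap met a solid stop at about 60 N. Now I lift off and take the tamper back.

drive_tool:
  plan: "0 0 0 0 0 -0.5 1;0 0 0 0 -0.2 -0.9 1;0 0 0 0 -0.7 -0.9 1;0 0 0 0 -0.95 -0.9 1;0 0 0 0 -0.95 -0.9 1"

```text
time: 32.95
eef_pos: [0.4622, -0.1078, 0.3258]
ee_rot: [-0.305, 2.637, 0.075]
force: [0.5, -0.2, -4.1]
grip_width: 0.029
finger_force: 54.9
```

```bash
python3 - <<'E'
from h import *
print(cur()[2]["time"],cur()[0]); go(([.48,-.195,.22],tool(13)))
E
```

```text
32.95 [ 0.46217266 -0.10782454  0.32580615]
turn [-0.     0.311  0.002] shift [ 0.52  -0.888  0.923]
```

drive_tool:
  plan: "0 0.1 0 0.2 -0.4 0.3 1;0 0.311 0.002 0.52 -0.888 0.92 1;0 0.311 0.002 0.52 -0.888 0.92 1;0 0.311 0.002 0.52 -0.888 0.92 1;0 0.311 0.002 0.52 -0.888 0.92 1;0 0.311 0.002 0.52 -0.888 0.92 1"

```text
time: 33.7
eef_pos: [0.4795, -0.193, 0.2222]
ee_rot: [-0.36, 3.117, -0.002]
force: [0.4, -0.1, -3.0]
grip_width: 0.0287
finger_force: 54.9
```

```bash
cat > tp.py <<'E'
from h import *
p,r,o=cur(); print(o["time"],p)
Rv=crad(13,0).as_matrix()
for n in("wrist","side","top"):
    im=get_image(n); q=(pts(im).reshape(-1,3)-p)@Rv*1000; hsv=cv2.cvtColor(im["pixels"],cv2.COLOR_BGR2HSV).reshape(-1,3)
    t=q[(np.hypot(q[:,0],q[:,1])<50)&(q[:,2]>-90)&(q[:,2]<10)&(hsv[:,1]>110)&(hsv[:,2]>25)&(p[2]+q[:,2]/1000>.004)]
    print(n,len(t),np.percentile(t,[1,99],axis=0).round(1).tolist())
    for z in range(-80,0,8):
        s=t[(t[:,2]>=z)&(t[:,2]<z+8)]
        if len(s)>8: print("  ",z,len(s),np.percentile(s[:,:2],[3,97],axis=0).round(1).tolist())
    if n=="side": cv2.imwrite("pics/tp_%.1f.png"%o["time"],cv2.resize(im["pixels"][180:430,150:450],None,fx=2,fy=2))
E
python3 tp.py
```

```text
33.7 [ 0.47948974 -0.19304782  0.22220259]
wrist 3921 [[-36.6, -26.7, -49.8], [7.9, 29.0, 8.2]]
   -56 72 [[-37.4, -20.7], [-24.6, 26.2]]
   -48 127 [[-37.0, -23.2], [-20.2, 26.3]]
   -40 151 [[-36.5, -20.8], [-23.6, 25.9]]
   -32 184 [[-36.0, -27.2], [0.3, 27.5]]
   -24 2717 [[-33.6, -25.5], [6.1, 27.8]]
   -16 290 [[-23.0, -12.8], [-7.5, 16.4]]
   -8 163 [[-19.5, -12.2], [-10.5, 14.1]]
side 1482 [[-38.2, -29.1, -56.6], [17.8, 13.0, 8.8]]
   -64 28 [[-23.0, -28.0], [15.9, -10.3]]
   -56 167 [[-38.3, -28.6], [15.4, -8.1]]
   -48 184 [[-38.1, -28.1], [15.2, -6.6]]
   -40 172 [[-37.4, -28.9], [16.7, -7.8]]
   -32 236 [[-36.1, -29.2], [19.0, 2.5]]
   -24 378 [[-35.7, -24.8], [13.3, 15.6]]
   -16 102 [[-22.7, -14.8], [4.4, -1.9]]
   -8 96 [[-21.3, -15.2], [6.3, -2.9]]
top 13 [[10.6, 12.1, -27.2], [20.5, 20.2, -21.0]]
```

```bash
cat > pl.py <<'E'
from h import *
p,r,o=cur(); Rv=crad(13,0).as_matrix()
im=get_image("wrist"); q=(pts(im).reshape(-1,3)-p)@Rv*1000; hsv=cv2.cvtColor(im["pixels"],cv2.COLOR_BGR2HSV).reshape(-1,3)
z0=np.median(q[(np.hypot(q[:,0],q[:,1])<40)&(q[:,2]>-40)&(q[:,2]<-12)&(hsv[:,1]>110)][:,2])
t=q[(np.hypot(q[:,0]+8,q[:,1])<34)&(abs(q[:,2]-z0)<6)&(hsv[:,1]>110)]
for _ in range(6):
    A=np.c_[t[:,:2],np.ones(len(t))]; c=np.linalg.lstsq(A,t[:,2],rcond=None)[0]; e=t[:,2]-A@c; k=abs(e)<1.5
    t=t[k]
print(len(t),"plane dz/dx,dz/dy deg",np.degrees(np.arctan(c[:2])),"z at 0",c[2],t.min(0),t.max(0),e.std())
E
python3 pl.py
```

```text
1504 plane dz/dx,dz/dy deg [-1.32359277  1.16821722] z at 0 -19.607513232195657 [-34.42925499 -25.86905785 -21.52300116] [ 10.82107101  28.33578264 -17.25447492] 0.8383471634311632
```

View pics/tp_33.7.png

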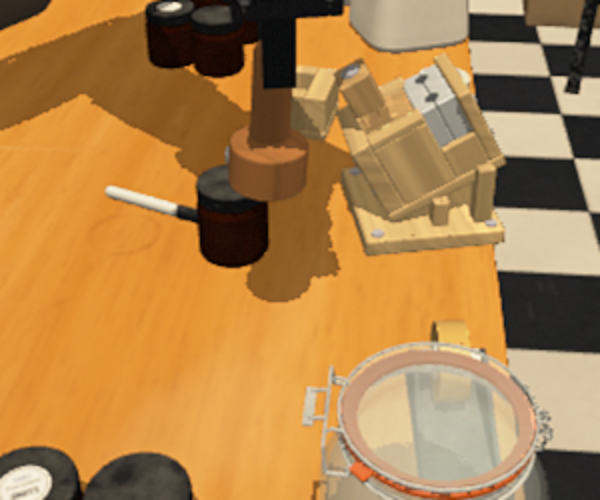

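The side view shows the tamper held over the table, with the handle sitting slightly off-centre and a small lean. I'll take out about 4.5° of lean and lower it.

drive_tool:
  plan: "0 -0.05 0 0 -0.08 0.4 1;0 -0.05 0 0 -0.08 0.8 1;0 -0.05 0 0 -0.08 0.99 1;0 -0.05 0 0 -0.08 0.99 1"

```text
time: 34.4
eef_pos: [0.4813, -0.2012, 0.1215]
ee_rot: [-0.35, 3.043, 0.014]
force: [1.5, -0.4, -2.2]
grip_width: 0.0287
finger_force: 54.9
```

```bash
python3 tp.py; python3 pl.py
```

```text
34.4 [ 0.48126904 -0.20120835  0.12148296]
wrist 3966 [[-33.6, -26.7, -51.9], [9.4, 29.2, 8.3]]
   -56 102 [[-33.6, -19.8], [-19.4, 27.1]]
   -48 144 [[-33.7, -22.7], [-17.0, 26.0]]
   -40 149 [[-33.7, -20.5], [-20.4, 25.9]]
   -32 247 [[-33.8, -27.2], [-7.9, 27.5]]
   -24 2759 [[-31.3, -25.2], [7.8, 27.8]]
   -16 175 [[-19.3, -11.7], [-6.8, 15.7]]
   -8 166 [[-19.2, -12.4], [-9.7, 14.0]]
side 1332 [[-35.3, -29.2, -56.5], [21.1, 16.3, 8.2]]
   -64 20 [[-34.5, -27.4], [11.6, -6.2]]
   -56 140 [[-34.8, -28.3], [20.3, -2.9]]
   -48 159 [[-35.0, -29.1], [23.0, 0.1]]
   -40 147 [[-34.7, -29.2], [19.3, -6.9]]
   -32 177 [[-35.0, -29.2], [20.3, -4.1]]
   -24 428 [[-32.4, -25.8], [18.8, 16.4]]
   -16 79 [[-21.0, -14.7], [7.0, -3.5]]
   -8 84 [[-20.8, -14.5], [7.0, -4.0]]
top 83 [[-14.0, 9.2, -24.4], [17.2, 22.9, -11.6]]
   -24 68 [[-11.7, 10.0], [16.5, 22.7]]
   -16 12 [[-3.7, 11.9], [14.1, 17.8]]
1469 plane dz/dx,dz/dy deg [2.27277214 1.1701585 ] z at 0 -19.917840997077235 [-33.27576463 -25.86798931 -22.78093495] [ 14.77942003  29.33078139 -17.95526815] 0.8303942104892311
```

The edges are now vertical. Setting it down.

drive_tool:
  plan: "0 0 0 0.02 0 0.25 1;0 0 0 0.035 0 0.45 1;0 0 0 0.044 0 0.56 1;0 0 0 0.047 0 0.59 1;0 0 0 0.048 0 0.61 1;0 0 0 0.048 0 0.61 1"

```text
time: 35.35
eef_pos: [0.4822, -0.2016, 0.0614]
ee_rot: [-0.351, 3.041, 0.012]
force: [0.4, 0.3, -2.6]
grip_width: 0.0288
finger_force: 54.9
```

```bash
python3 - <<'E'
from h import *
p,r,o=cur(); print(p,o["force"],o["ft_torque"])
W=pts(get_image("side")); q=(W-p)*1000; 
im=get_image("side"); hsv=cv2.cvtColor(im["pixels"],cv2.COLOR_BGR2HSV)
m=(np.hypot(q[...,0]+10,q[...,1])<32)&(W[...,2]<.034)&(W[...,2]>-.01)
print("low z", np.percentile(W[m][:,2],[1,5,20,50]))
E
```

```text
[ 0.48217954 -0.20155347  0.06142877] [ 0.36910446  0.27629347 -2.64137302] [-0.00554363  0.11270215 -0.01023085]
low z [-0.00161596 -0.00082326  0.00084069  0.01415698]
```

Not in contact yet, so I go down in 1–2 mm steps.

drive_tool:
  plan: "0 0 0 0.001 0 0.015 1;0 0 0 0.002 0 0.025 1;0 0 0 0.002 0 0.025 1"

```text
time: 35.83
eef_pos: [0.4822, -0.2015, 0.0588]
ee_rot: [-0.351, 3.041, 0.012]
force: [-0.6, 1.4, 3.2]
grip_width: 0.0291
finger_force: 54.9
```

drive_tool:
  plan: "0 0 0 0 0 0 0;0 0 0 0 0 0 -1;0 0 0 0 0 0 -1;0 0 0 0 0 0 -1;0 0 0 0 0 0 -1;0 0 0 0 0 -0.3 -1;0 0 0 0 0 -0.8 -1;0 0 0 0 0 -1 -1;0 0 0 0 0 -1 -1"
  force: 10

```text
time: 36.95
eef_pos: [0.4746, -0.2034, 0.1593]
ee_rot: [-0.351, 3.039, 0.009]
force: [-0.9, -0.5, -0.1]
grip_width: 0.0948
finger_force: 0.0
```

drive_tool:
  plan: "0 0 0 0.5 0 -0.5 -1;0 0 0 0.9 0 -0.9 -1;0 0 0 0.9 0 -0.9 -1;0 0 0 0.9 0 -0.9 -1"

```text
time: 37.45
eef_pos: [0.3798, -0.2251, 0.2396]
ee_rot: [-0.35, 3.042, 0.013]
force: [0.9, 0.2, 0.2]
grip_width: 0.095
finger_force: 0.0
```

```bash
python3 - <<'E'
from h import *
im=get_image("top"); W=pts(im); print(cur()[2]["time"])
def c(x,y,zl,zh,r=.045):
    m=(W[...,2]>zl)&(W[...,2]<zh)&(np.hypot(W[...,0]-x,W[...,1]-y)<r); q=W[m]; rr=cv2.minAreaRect((q[:,:2]*1000).astype(np.float32)); return len(q),np.round(rr[0]),np.round(rr[1]),np.median(q[:,2]).round(3)
print("tin",c(.421,.07,.028,.045));print("jar",c(.417,-.059,.065,.09));print("roll",c(.627,.286,.02,.04))
print("tamper top",c(.471,-.203,.105,.125),"foot",c(.471,-.203,.025,.045))
q=(W.reshape(-1,3)-C0)@RC.as_matrix()*1000
s=q[(abs(q[:,1])<26)&(abs(q[:,0])<20)&(q[:,2]>30)&(q[:,2]<100)]; print("wedge head",np.percentile(s,[2,50,98],axis=0).round(1).tolist())
a=im["pixels"][130:310,170:450]; b=get_image("side")["pixels"][150:390,200:440]
cv2.imwrite("pics/end.png",np.hstack([cv2.resize(a,(467,300)),cv2.resize(b,(300,300))]))
E
```

```text
37.5
tin (793, array([421.,  70.]), array([66., 64.]), np.float64(0.036))
jar (802, array([417., -59.]), array([64., 64.]), np.float64(0.077))
roll (682, array([628., 286.]), array([66., 64.]), np.float64(0.03))
tamper top (176, array([ 477., -201.]), array([28., 30.]), np.float64(0.114)) foot (370, array([ 477., -199.]), array([59., 56.]), np.float64(0.037))
wedge head [[-15.1, -18.9, 32.2], [4.3, 0.4, 53.3], [15.8, 19.7, 58.4]]
```

View pics/end.png

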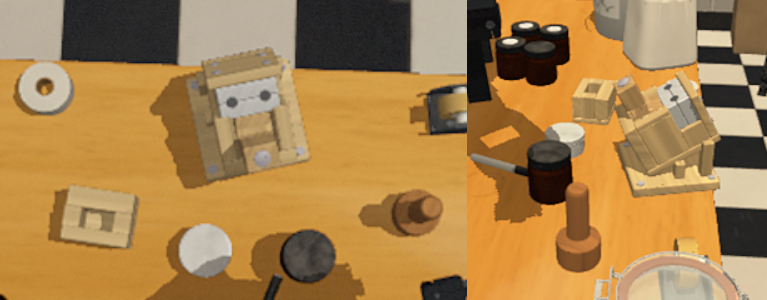

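The final view shows the wedge driven home with its button at (262,157), and the jaw shut on the mould. The tamper stands upright at (418,212), and the jar, tin and roll have not moved.

```bash
python3 -c "
from rig import ticket; print(ticket.close_job())"
```

```text
the job is handed in; nothing more can be done
None
```

The job is handed in at 37.5 s: the tamper drove the wedge home in five taps, the jaw is shut on the mould, the tamper stands upright clear of the clamp, and the jar, tin and roll have not moved; but on the first try the wedge hit the slot's rim at about 38 N and tilted in the grip, so I returned it to the stand and re-gripped it before setting it loosely.

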